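Free the seized jig pin

TASK

The steel pin is seized in the dark steel jig block: a straight pull only lifts the block out of its nest. Work the pin loose by twisting it back and forth while drawing it gently upwards, so that the block stays down in its nest, then hang the pin in the fork rack by its collar, upright and released. Do not disturb the other things on the bench.

Things in the scene. Friction and masses are not known exactly. Their poses are not given: they have to be found in the camera images.
- pin_grip (a point): centre of the upright grip paddle of the loose bright steel jig pin (0.18 to 0.35 kg, 106 mm long). Paddle 44 mm wide (pin's x axis), 14 mm thick (pin's y axis: close the fingers along it), 42 mm tall, this point half-way up, 37 mm above the collar's underside and 85 mm above the foot. At the start the pin stands upright in the block, its collar down on the block's top
- pin_collar (a point): point on the pin's axis at the underside of its collar; z up along the pin to the paddle. Collar 50 mm in diameter, 8 mm thick; above it a neck 16 mm in diameter and 8 mm long, then the paddle. Below it the shank, 26 mm in diameter, 48 mm long
- pin_foot (a point): centre of the lower end face of the pin's shank, 48 mm below the collar's underside; same axes as the pin
- block: loose dark steel jig block, 100 x 80 x 50 mm (its x, y, z), 1.3 kg, four low screw heads on top, with a vertical through bore at its centre in which the shank is seized. Origin at the centre of its underside. Friction grips the shank with 22 to 32 N, against whichever way it slides, for the first 32 mm of travel; then the pin is loose, 16 mm before it leaves the bore
- block_top (a point): centre of the block's top, at the mouth of the bore. A straight pull lifts the block with the pin. While the pin is turned, little friction is left along its axis: turned to and fro about 1 rad for each 3 to 4 mm of rise, rising only while turning, it comes out (about 0.4 N m) and the block stays down
- nest: grey nest screwed to the bench, 124 x 104 mm outside, a screw ear at each x end. Its floor, 6 mm above the bench, carries the block; four lips, 16 mm tall above the floor with 2 mm play round the block, keep the block from turning. Origin on the bench at its centre; does not move
- rack_seat (a point): where the pin's axis and collar underside shall be when hung: on the middle line of the fork, level with the prong tops (90 mm above the bench). Site's -x points out of the fork's open end. Slot between the prongs 34 mm wide (point's y), open above and in front, closed by a cross piece 34 mm behind (+x) the seat. Lips 5 mm tall on the prongs' tips, 27 to 32 mm in front of it
- rack: grey fork rack fixed on the bench: base plate 110 x 110 x 8 mm, back plate and two level prongs, each 22 mm wide and 10 mm thick, with 72 mm of free height below them. Nothing stands higher than 95 mm. Origin on the bench, 8 mm behind (+x) the seat; same axes as the seat
- file_handle: bystander: loose wooden file handle lying on the bench, 30 x 135 x 30 mm, leave alone
- glue: bystander: small white glue bottle with a red tip standing on the bench, 29 mm in diameter, 110 mm tall, leave alone
- spanner: bystander: steel spanner lying on the bench, 24 x 168 x 6 mm, leave alone
There are look-alikes about, which are no part of the job. There is more than one size of the block; the job needs the larger.

How it is judged:
On the way:
1. the pin's foot is drawn out of the bore, above the block's top, while the block is down in its nest (z of pin_foot in the frame of block above 0.052 m and z of block in the frame of nest below 0.01 m), for 0.1 s.
At the end, for the whole second after the job is handed in: The pin hangs in the fork: collar underside within 4 mm of the prong tops, axis within 8 mm of the fork's middle line and from 20 mm before to 24 mm behind the seat, upright within 0.1 rad; the block sits in its nest, raised less than 3 mm and tilted less than 0.05 rad (z of pin_collar in the frame of rack_seat between -0.004 and 0.004 m and y of pin_collar in the frame of rack_seat between -0.008 and 0.008 m and x of pin_collar in the frame of rack_seat between -0.02 and 0.024 m and angle between pin_collar's own z axis and vertical below 0.1 rad and z of block in the frame of nest below 0.009 m and angle between block's own z axis and vertical below 0.05 rad); the robot touches nothing.
It fails at once if the block is lifted more than 9 mm off the floor of its nest (z of block in the frame of nest above 0.015 m).
It fails at once if a bystander is moved more than 30 mm (distance of any of file_handle, glue, spanner from where it was at the start of the episode above 0.03 m).
It also fails if it takes over 67 s, if anything falls off the work surface, if the arm or the gripper's body presses on something with over 40 N, if the wrist force passes 120 N, or if a joint passes its speed limit or range.

ROBOT

A 6-joint arm with a two-finger parallel gripper is mounted at the origin on a cart in front of the work surface, level with it; the furniture and walls round the work are solid. World frame = base frame: x ahead of the robot, y to its left, z up, the work surface at z = 0. Lengths are in m, angles in rad, forces in N, time in s.
With the tool pointing down it reaches from about 0.3 to 0.875 m from the base axis. Payload 6.4 kg.
Tool frame: the origin (TCP) lies midway between the tips of the shut fingers; the grasp point (between the pads) lies 19 mm behind it; z points along the fingers, y is the direction in which the jaws open and shut (so a half turn about z gives the same grasp; the last joint's range is limited). The gripper opens to 85 mm and grips with 20 to 120 N. Pads are 22 mm wide; open, the fingers measure 114 mm over their backs; the gripper's body (76 mm by 85 mm) begins 54 mm behind the grasp point. The pads swing forward as they close: fully open they stand 13 mm farther back than shut.
Start: joints at [1.076, 0.181, 1.607, -0, 1.354, -0.206], TCP at [0.164, 0.551, 0.196] pointing down, gripper open.
Joint ranges: [-2.99, 2.99], [-0.89, 2.07], [0.3, 2.58], [-1.14, 4.28], [0, 2.63], [-3.12, 3.12]. Speed limits (rad/s): [2.57, 2.57, 3.01, 3.14, 3.14, 3.14].

INTERFACE

Orientations are given as a unit quaternion [w, x, y, z].
In Python, from rig import monitor, grab_frame, camera_model, order gives the robot as it stands.
- The arm moves only by the tool servo_tool, never from a script. Its argument "steps" is one flat list of numbers, 5 for each row, row after row: the shift along the tool's x, y, z in mm, then the turn about the tool's z in degrees, then the opening, from 0 (shut) to 1 (fully open). A call has 1 to 12 rows; each row is the pose to reach, as a shift and turn from the pose commanded when the call began, along the tool's axes at that moment; what a row does not reach only later rows make up. A row lasts 1/10 s, in which the tool goes at most 50 mm and 8.59 degrees, less where a joint would pass 70% of its speed; a pose out of reach is approached as far as the arm can. A call with a gripper value outside its range is refused whole. The fingers move at their own pace and stop on an object; "grip_force" is the grip in N (left out, the last holds). Time passes only in rows, so rows that repeat a pose let the fingers close. It gives the time, the measured TCP pose, the force and the opening at its end, in the units of the state.
- monitor.sense(): the state, without advancing time (a new reading comes with each control period).
- grab_frame(name): name is "scene" or "top" or "wrist"; returns the picture (384x512x3 uint8, red, green, blue); there is no depth.
- camera_model(name): a dict with "fx", "fy", "cx", "cy" (pixels), "world_from_camera" (4x4, takes a point from camera to world coordinates). Camera axes: x right, y up, looking along -z (the intrinsics and any distortion apply to the point x, -y, -z); pixel columns grow to the right and rows downward; lengths in m; the calibration is good to about 2 mm. A picture is of the moment at which its call begins: read the wrist's pose just before it. camera_model takes no time and is no camera call; for the wrist camera it gives the pose at the moment of the call.
- order.sign_off(): hands the job in, once; it reports no verdict.
The state is a dict: "clock": time; "joint_positions": joint angles; "dq": joint speeds; "tau": joint torques, N m; "position": TCP position; "eef_rot": TCP orientation; "wrist_force": force on the tool from outside, world axes, zero at the start; "torque": the same for the moment, N m; "opening": opening from 0.0 (shut) to 1.0 (fully open).
Only numpy, scipy, OpenCV 4.12 (cv2) and the standard library are available. Lean on these libraries where they do the work, as an engineer would, in place of code of your own. Each camera call takes 0.05 s, during which the arm holds its last target. There are 200 camera calls.

## Working session

There is one attempt and no reset: what is moved stays moved. The work goes in short steps, Python scripts to look and compute and a tool call to move; the robot and the scene stay as the last step left them, time stands still between calls to the robot, and variables do not carry over. Pictures are saved under pics/ and viewed, about 8 in all and at most 12, crops included, and the job is handed in when it is done.

Besides the shell and the picture viewer there is one more tool, called after "Emit:" as name(argument=value, ...), one argument or row to a line, values as JSON. servo_tool: Moves the arm, as the interface text tells. Its arguments: {"type":"object","properties":{"steps":{"type":"array"},"grip_force":{"type":"number"}},"required":["steps"]}

```bash
mkdir -p pics
cat > h.py <<'E'
import numpy as np, cv2
from rig import monitor, grab_frame, camera_model, order
def snap(n,f):
    m=camera_model(n); im=grab_frame(n); cv2.imwrite('pics/'+f,im[:,:,::-1]); return im,m
def ray(m,u,v):
    d=np.array([(u-m['cx'])/m['fx'],-(v-m['cy'])/m['fy'],-1.]); T=np.array(m['world_from_camera']); return T[:3,3],T[:3,:3]@d
def onz(m,u,v,z):
    o,d=ray(m,u,v); return o+d*(z-o[2])/d[2]
def proj(m,p):
    T=np.array(m['world_from_camera']); c=T[:3,:3].T@(np.array(p)-T[:3,3]); return m['cx']+m['fx']*c[0]/-c[2], m['cy']-m['fy']*c[1]/-c[2]
E
python3 - <<'E'
from h import *
a,m=snap('scene','s1.png'); b,n=snap('top','t1.png')
for k in (m,n): print({x:(np.round(y,3).tolist()) for x,y in k.items()})
print(monitor.sense())
E
```

```text
{'fx': 441.234, 'fy': 441.234, 'cx': 255.744, 'cy': 185.636, 'world_from_camera': [[0.646, 0.375, -0.665, -0.122], [-0.763, 0.345, -0.547, -0.885], [0.024, 0.861, 0.508, 0.586], [0.0, 0.0, 0.0, 1.0]]}
{'fx': 357.234, 'fy': 357.234, 'cx': 262.261, 'cy': 191.018, 'world_from_camera': [[0.009, 0.991, -0.136, 0.381], [-1.0, 0.012, 0.017, -0.336], [0.019, 0.136, 0.991, 0.938], [0.0, 0.0, 0.0, 1.0]]}
{'clock': 0.1, 'joint_positions': array([ 1.07571580e+00,  1.81486312e-01,  1.60789030e+00,  3.47720782e-05,
        1.35380543e+00, -2.06283846e-01]), 'dq': array([-0.00069418, -0.00306985, -0.00243462,  0.00231109,  0.00164953,
       -0.0005584 ]), 'tau': array([ 1.01750040e-03, -4.45878303e+01, -3.52233303e+01, -2.52079981e-04,
        4.22946337e-03,  1.58897791e-05]), 'position': array([0.16345816, 0.55071031, 0.19497185]), 'eef_rot': array([-2.88950387e-04,  1.43900731e-01,  9.89591809e-01, -7.40496513e-04]), 'wrist_force': array([ 0.3326146 , -0.26159909, -0.78811029]), 'torque': array([ 0.01266135,  0.0014397 , -0.00862894]), 'opening': 1.0048101610395994}
```

View pics/s1.png

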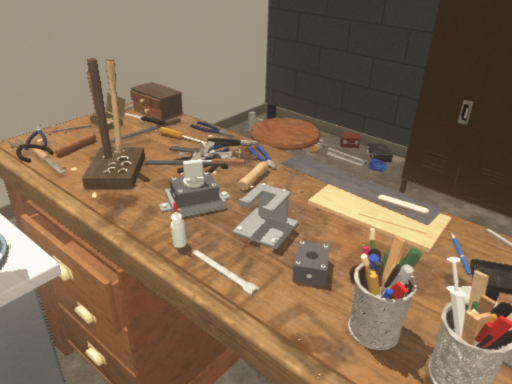

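View pics/t1.png

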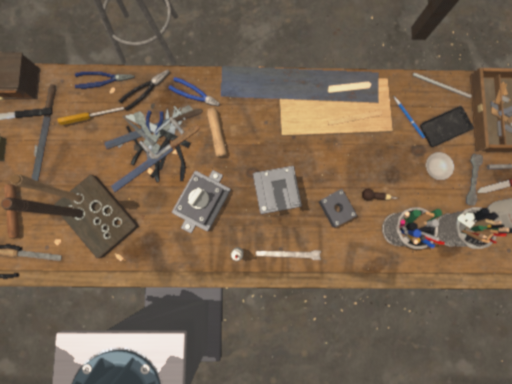

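Run:
```python
from h import *
a=cv2.imread('pics/s1.png'); b=cv2.imread('pics/t1.png')
A=cv2.resize(a[145:255,150:310],None,fx=4.5,fy=4.5,interpolation=2)[:, :400*2]
B=cv2.resize(b[155:245,165:310],None,fx=4,fy=4,interpolation=2)
cv2.imwrite('pics/c1.png',cv2.resize(B,(800,int(B.shape[0]*800/B.shape[1])))); 
m=camera_model('top'); s=camera_model('scene')
for (u,v,z) in [(198,195,.114),(202,202,.056),(277,190,.09),(236,255,.11),(217,133,.03)]: print(u,v,onz(m,u,v,z).round(3))
print(onz(s,192,171,.1).round(3))
```

```text
198 195 [ 0.483 -0.201  0.114]
202 202 [ 0.473 -0.202  0.056]
277 190 [ 0.5   -0.386  0.09 ]
236 255 [ 0.347 -0.292  0.11 ]
217 133 [ 0.657 -0.232  0.03 ]
[ 0.465 -0.213  0.1  ]
```

View pics/c1.png

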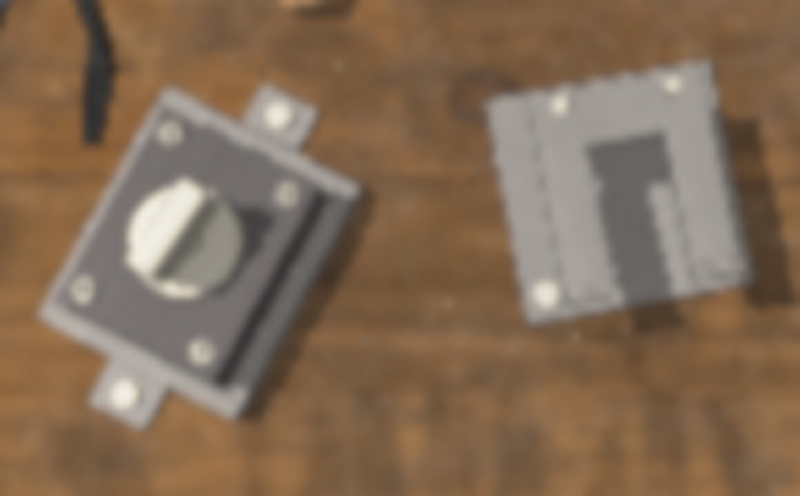

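Candidates in the top view:
- Pin in the large block in its nest, (198,198): chosen, because it has the bright collar and paddle, the nest and the ears.
- Small empty block, (338,208): decoy.
- Tool holder, (105,215): not it.

The fork rack is at (277,190), with its open end towards the robot. Next I plan the hop, keeping clear of the tall hammer handles near (0.44, 0.14).

```bash
cat >> h.py <<'E'
from scipy.spatial.transform import Rotation as Ro
def pose():
    s=monitor.sense(); q=s['eef_rot']; return s,np.array(s['position']),Ro.from_quat([q[1],q[2],q[3],q[0]]).as_matrix()
def go(p,yaw=None):
    s,t,R=pose(); d=R.T@(np.array(p)-t)*1000
    y=np.degrees(np.arctan2(R[1,1],R[0,1])); dy=0 if yaw is None else -((yaw-y+90)%180-90)
    print('clock',round(s['clock'],2),'yaw_y',y.round(2),'shift',d.round(1),'turn',round(dy,2),'pos',t.round(4),'tilt',R[2].round(3),'F',s['wrist_force'].round(1),'open',round(s['opening'],3),'q',s['joint_positions'].round(2))
E
python3 - <<'E'
from h import *
go([0.164,.551,.40]); go([0.46,-0.205,.40],49.4)
E
```

```text
clock 0.1 yaw_y 73.45 shift [-4.00e-01  1.00e-01 -2.05e+02] turn 0 pos [0.1635 0.5507 0.195 ] tilt [ 0.    -0.002 -1.   ] F [ 0.3 -0.3 -0.8] open 1.005 q [ 1.08  0.18  1.61  0.    1.35 -0.21]
clock 0.1 yaw_y 73.45 shift [-499.4 -640.3 -204.2] turn 24.05 pos [0.1635 0.5507 0.195 ] tilt [ 0.    -0.002 -1.   ] F [ 0.3 -0.3 -0.8] open 1.005 q [ 1.08  0.18  1.61  0.    1.35 -0.21]
```

Emit:
servo_tool(
  steps=[0,0,-50,0,1,0,0,-100,0,1,0,0,-150,0,1,0,0,-205,0,1,-30,-38,-205,4,1,-60,-76,-205,8,1,-90,-115,-205,12,1,-120,-154,-205,16,1,-150,-192,-205,20,1,-180,-231,-205,24,1,-210,-269,-205,24,1,-240,-308,-205,24,1],
)

```text
clock: 1.3
position: [0.306, 0.1859, 0.4006]
eef_rot: [0.0, 0.346, 0.938, 0.0]
wrist_force: [1.4, 0.4, 0.1]
opening: 1.003
```

Run:
```python
from h import *
go([0.46,-0.205,.40],49.4); go([0.46,-0.205,.27],49.4)
```

```text
clock 1.3 yaw_y 49.49 shift [-371.  -197.2    0.6] turn 0.09 pos [0.306  0.1859 0.4006] tilt [-0.  0. -1.] F [1.4 0.4 0.1] open 1.003 q [ 0.21 -0.43  1.75  0.    1.82 -0.65]
clock 1.3 yaw_y 49.49 shift [-371.  -197.3  130.6] turn 0.09 pos [0.306  0.1859 0.4006] tilt [-0.  0. -1.] F [1.4 0.4 0.1] open 1.003 q [ 0.21 -0.43  1.75  0.    1.82 -0.65]
```

Emit:
servo_tool(
  steps=[-41,-22,0,0,1,-82,-44,0,0,1,-123,-66,0,0,1,-164,-88,0,0,1,-205,-110,0,0,1,-246,-132,20,0,1,-287,-154,50,0,1,-328,-176,80,0,1,-371,-197,110,0,1,-371,-197,130,0,1,-371,-197,130,0,1],
)

```text
clock: 2.4
position: [0.4578, -0.2035, 0.2654]
eef_rot: [-0.005, 0.348, 0.938, 0.001]
wrist_force: [-0.4, 0.3, -0.2]
opening: 1.004
```

Run:
```python
from h import *
im,m=snap('wrist','w1.png')
go([0.478,-0.205,.27],49.4); print({x:(np.round(y,3).tolist()) for x,y in m.items()})
print(proj(m,[.478,-.205,.114]))
```

```text
clock 2.45 yaw_y 49.36 shift [-16.1  11.1  -1.9] turn -0.04 pos [ 0.4585 -0.2029  0.2682] tilt [ 0.006 -0.    -1.   ] F [-0.5  0.7 -0. ] open 0.998 q [-0.65 -0.04  1.69  0.    1.49 -1.52]
{'fx': 279.033, 'fy': 279.033, 'cx': 254.715, 'cy': 190.696, 'world_from_camera': [[0.652, -0.728, -0.213, 0.403], [0.759, 0.625, 0.185, -0.156], [-0.001, -0.282, 0.959, 0.444], [0.0, 0.0, 0.0, 1.0]]}
(np.float64(264.6581076564117), np.float64(184.4354809197667))
```

View pics/w1.png

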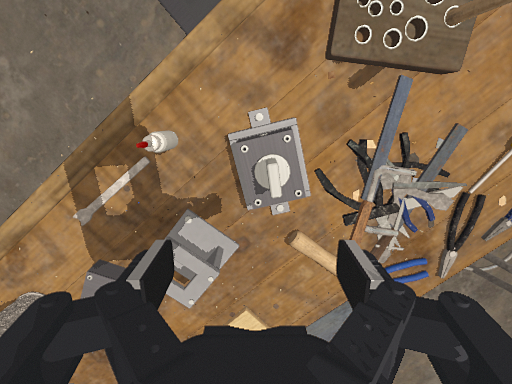

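Run:
```python
import cv2
a=cv2.imread('pics/w1.png'); x=a[100:220,220:320]
A=cv2.resize(x,None,fx=5,fy=5,interpolation=2)
b=cv2.imread('pics/s1.png')[148:220,155:235]; B=cv2.resize(b,(300,270),interpolation=2)
import numpy as np
o=np.zeros((600,800,3),np.uint8); o[:,:500]=A; o[:270,500:]=B; cv2.imwrite('pics/c2.png',o)
```

```text
(no output)
```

View pics/c2.png

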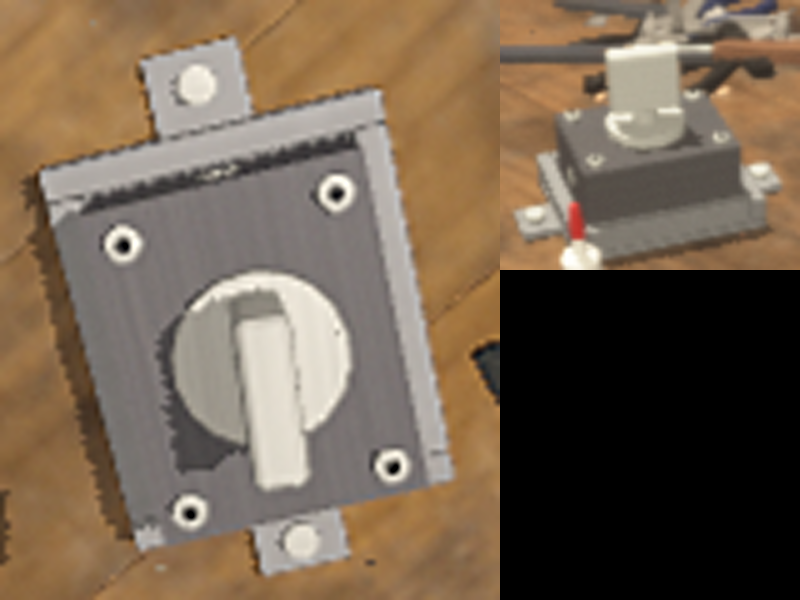

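Run:
```python
from h import *
m=camera_model('wrist'); t=camera_model('top')
f=lambda u,v,z:onz(m,u/5+220,v/5+100,z)
c=[f(*p,.114) for p in [(238,320),(288,313),(310,480),(258,490)]]
print('paddle',np.mean(c,0).round(4), [np.linalg.norm(c[i]-c[(i+1)%4]).round(4) for i in range(4)])
for a,b in ((3,0),(2,1)): d=c[b]-c[a]; print('yawx',np.degrees(np.arctan2(d[1],d[0])).round(1))
s=[f(*p,.058) for p in [(123,243),(337,192),(393,466),(190,512)]]; print('block',np.mean(s,0).round(4))
for a,b in ((3,0),(2,1)): d=s[b]-s[a]; print('byaw',np.degrees(np.arctan2(d[1],d[0])).round(1))
print('collar',f(263,357,.064).round(4),'top cam',onz(t,198.5,198.5,.064).round(4))
g=c[0]*0+np.mean(c,0); g[2]=.093-.019
d=c[0]-c[3]; go([*g[:2],.14],np.degrees(np.arctan2(d[1],d[0]))+90)
```

```text
paddle [ 0.484  -0.1924  0.114 ] [np.float64(0.0122), np.float64(0.0428), np.float64(0.0132), np.float64(0.0435)]
yawx 146.8
yawx 148.1
block [ 0.4852 -0.193   0.058 ]
byaw 152.9
byaw 152.9
collar [ 0.4842 -0.192   0.064 ] top cam [ 0.4805 -0.1948  0.064 ]
clock 2.45 yaw_y 49.36 shift [-13.3  24.6 128.1] turn -7.4 pos [ 0.4585 -0.2029  0.2682] tilt [ 0.006 -0.    -1.   ] F [-0.5  0.7 -0. ] open 0.998 q [-0.65 -0.04  1.69  0.    1.49 -1.52]
```

Emit:
servo_tool(
  steps=[-7,12,30,-4,1,-14,23,55,-8,1,-14,23,55,-8,1,-14,23,55,-8,1,-14,23,55,-8,1],
)

```text
clock: 2.95
position: [0.4863, -0.1952, 0.2183]
eef_rot: [0.002, 0.28, 0.96, -0.001]
wrist_force: [0.3, -0.2, 0.5]
opening: 1.0
```

Run:
```python
from h import *
im,m=snap('wrist','w2.png'); np.save('w2.npy',m)
go([.482,-.1935,.14],57.5)
u,v=proj(m,[.482,-.1935,.1]); print(u,v); u=int(u)-60;v=int(v)-60; print(u,v)
cv2.imwrite('pics/c3.png',cv2.resize(im[v:v+120,u:u+120,::-1],None,fx=5,fy=5,interpolation=2))
```

```text
clock 3.0 yaw_y 57.42 shift [ 4.8 -0.7 78.2] turn -0.08 pos [ 0.4862 -0.1953  0.2182] tilt [-0.004 -0.    -1.   ] F [-0.3 -0.8  1. ] open 1.002 q [-0.61  0.04  1.71 -0.    1.38 -1.61]
253.87864939153778 172.49665196531674
193 112
```

View pics/c3.png

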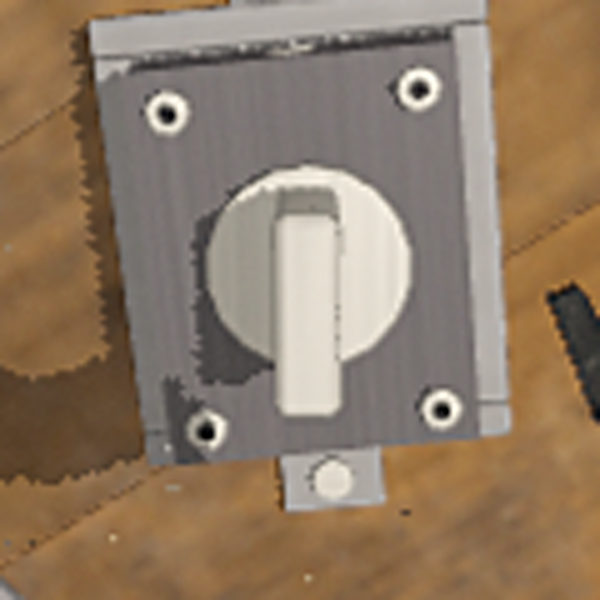

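Run:
```python
from h import *
m=np.load('w2.npy',allow_pickle=True).item()
f=lambda u,v,z:onz(m,u/5+193,v/5+112,z)
c=[f(*p,.114) for p in [(276,214),(336,214),(341,413),(280,416)]]
P=np.mean(c,0); print('paddle',P.round(4), [np.linalg.norm(c[i]-c[(i+1)%4]).round(4) for i in range(4)])
for a,b in ((3,0),(2,1)): d=c[b]-c[a]; print('yawx',np.degrees(np.arctan2(d[1],d[0])).round(1))
s=[f(*p,.058) for p in [(167,112),(418,89),(441,408),(206,430)]]; print('block',np.mean(s,0).round(4)); d=s[0]-s[3]; print(np.degrees(np.arctan2(d[1],d[0])).round(1))
print('collar',f(309,265,.064).round(4))
go([*P[:2],.076],None)
```

```text
paddle [ 0.4822 -0.1926  0.114 ] [np.float64(0.0122), np.float64(0.0425), np.float64(0.013), np.float64(0.0432)]
yawx 148.2
yawx 149.2
block [ 0.4829 -0.1932  0.058 ]
152.9
collar [ 0.4819 -0.1923  0.064 ]
clock 3.0 yaw_y 57.42 shift [  5.4   0.2 142.2] turn 0 pos [ 0.4862 -0.1953  0.2182] tilt [-0.004 -0.    -1.   ] F [-0.3 -0.8  1. ] open 1.002 q [-0.61  0.04  1.71 -0.    1.38 -1.61]
```

Emit:
servo_tool(
  steps=[3,0,30,-1,1,5.4,0.2,60,-1,1,5.4,0.2,90,-1,1,5.4,0.2,110,-1,1,5.4,0.2,125,-1,1,5.4,0.2,135,-1,1,5.4,0.2,142,-1,1,5.4,0.2,142,-1,1,5.4,0.2,142,-1,1],
)

```text
clock: 3.9
position: [0.4816, -0.1923, 0.0747]
eef_rot: [0.001, 0.272, 0.962, -0.0]
wrist_force: [-0.3, 0.6, 0.2]
opening: 0.998
```

Run:
```python
from h import *
go([.4822,-.1926,.076],58.7)
```

```text
clock 3.9 yaw_y 58.44 shift [-0.7  0.  -1.3] turn -0.26 pos [ 0.4816 -0.1923  0.0747] tilt [-0.001 -0.    -1.   ] F [-0.3  0.6  0.2] open 0.998 q [-0.61  0.2   1.85 -0.    1.09 -1.63]
```

Emit:
servo_tool(
  steps=[-0.5,0,-1,0,0.3,-0.5,0,-1,0,0.2,-0.5,0,-1,0,0.1,-0.5,0,-1,0,0,-0.5,0,-1,0,0,-0.5,0,-1,0,0,-0.5,0,-1,0,0,-0.5,0,-1,0,0,-0.5,0,-1,0,0],
  grip_force=100,
)

```text
clock: 4.8
position: [0.4814, -0.1926, 0.0752]
eef_rot: [-0.0, 0.272, 0.962, -0.0]
wrist_force: [-3.9, -2.2, 6.0]
opening: 0.108
```

Run:
```python
from h import *
go([.4822,-.1926,.076],58.7); print(monitor.sense()['torque'])
```

```text
clock 4.8 yaw_y 58.45 shift [-0.7  0.4 -0.8] turn -0.25 pos [ 0.4814 -0.1926  0.0752] tilt [-0.    -0.001 -1.   ] F [-3.9 -2.2  6. ] open 0.108 q [-0.61  0.2   1.85 -0.    1.09 -1.63]
[-0.26464567  0.63837607 -0.11107733]
```

Emit:
servo_tool(
  steps=[0,0,0,7,0,0,0,-0.3,14,0,0,0,-0.7,21,0,0,0,-0.7,14,0,0,0,-1.1,7,0,0,0,-1.5,0,0,0,0,-1.9,-7,0,0,0,-2.3,-14,0,0,0,-2.7,-21,0,0,0,-2.7,-14,0,0,0,-3.1,-7,0,0,0,-3.5,0,0],
)

```text
clock: 6.0
position: [0.4803, -0.1911, 0.0766]
eef_rot: [-0.002, 0.274, 0.962, 0.001]
wrist_force: [-0.3, -0.3, -7.2]
opening: 0.107
```

Run:
```python
from h import *
im,m=snap('wrist','w3.png'); a,s=snap('scene','s2.png')
go([.4822,-.1926,.076],58.7); print(monitor.sense()['torque'])
x=cv2.resize(a[150:225,155:235,::-1],(560,525),interpolation=2); cv2.imwrite('pics/c4.png',x)
```

```text
clock 6.1 yaw_y 58.4 shift [-2.4 -0.3  0.7] turn -0.3 pos [ 0.4803 -0.1911  0.0767] tilt [ 0.003  0.    -1.   ] F [ 0.5 -0.8 -8.7] open 0.101 q [-0.61  0.2   1.85  0.    1.1  -1.63]
[-0.1362125   0.08138526 -0.04955734]
```

View pics/c4.png

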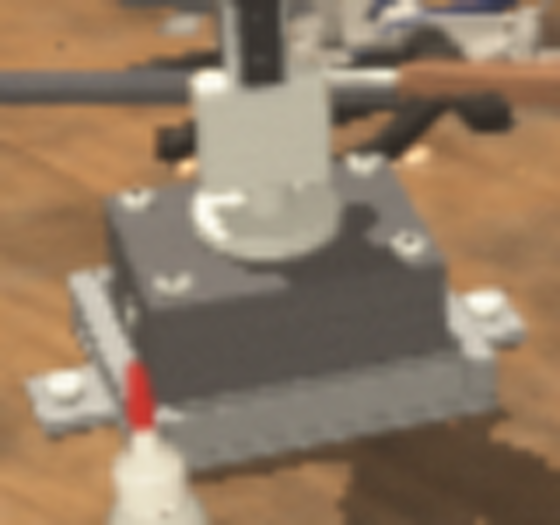

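Emit:
servo_tool(
  steps=[0,0,0,7,0,0,0,0,14,0,0,0,-0.4,21,0,0,0,-0.4,14,0,0,0,-0.8,7,0,0,0,-1.2,0,0,0,0,-1.6,-7,0,0,0,-2,-14,0,0,0,-2.4,-21,0,0,0,-2.4,-14,0,0,0,-2.8,-7,0,0,0,-2.8,0,0],
)

```text
clock: 7.3
position: [0.4805, -0.1913, 0.0799]
eef_rot: [-0.001, 0.272, 0.962, 0.0]
wrist_force: [-0.6, -0.4, -5.5]
opening: 0.103
```

Emit:
servo_tool(
  steps=[0,0,0,8,0,0,0,-0.5,16,0,0,0,-1,24,0,0,0,-1,16,0,0,0,-1.5,8,0,0,0,-2,0,0,0,0,-2.5,-8,0,0,0,-3,-16,0,0,0,-3.4,-24,0,0,0,-3.4,-16,0,0,0,-3.9,-8,0,0,0,-4,0,0],
)

```text
clock: 8.5
position: [0.4805, -0.1913, 0.0838]
eef_rot: [-0.001, 0.273, 0.962, 0.0]
wrist_force: [-0.3, -0.7, -7.2]
opening: 0.1
```

Emit:
servo_tool(
  steps=[0,0,0,8,0,0,0,-0.5,16,0,0,0,-1,24,0,0,0,-1,16,0,0,0,-1.5,8,0,0,0,-2,0,0,0,0,-2.5,-8,0,0,0,-3,-16,0,0,0,-3.4,-24,0,0,0,-3.4,-16,0,0,0,-3.9,-8,0,0,0,-4,0,0],
)

```text
clock: 9.7
position: [0.4806, -0.1913, 0.0878]
eef_rot: [-0.001, 0.273, 0.962, 0.0]
wrist_force: [0.3, 0.3, -6.6]
opening: 0.107
```

Steady at 4 mm per cycle, but I'll check that the block isn't riding up.

Emit:
servo_tool(
  steps=[0,0,0,8,0,0,0,-0.5,16,0,0,0,-1,24,0,0,0,-1,16,0,0,0,-1.5,8,0,0,0,-2,0,0,0,0,-2.5,-8,0,0,0,-3,-16,0,0,0,-3.4,-24,0,0,0,-3.4,-16,0,0,0,-3.9,-8,0,0,0,-4,0,0],
)

```text
clock: 10.9
position: [0.4806, -0.1913, 0.0918]
eef_rot: [-0.001, 0.273, 0.962, 0.0]
wrist_force: [-0.3, -0.5, -5.8]
opening: 0.106
```

Run:
```python
from h import *
a,s=snap('scene','s3.png')
go([.4822,-.1926,.076],58.7)
x=cv2.resize(a[150:225,155:235,::-1],(400,375),interpolation=2); y=cv2.resize(cv2.imread('pics/s2.png')[150:225,155:235],(400,375),interpolation=2); cv2.imwrite('pics/c5.png',np.hstack([y,x]))
```

```text
clock 10.95 yaw_y 57.95 shift [-2.  -0.2 15.9] turn -0.75 pos [ 0.4807 -0.1914  0.0919] tilt [ 0.002  0.    -1.   ] F [-1.2 -0.  -8.1] open 0.108 q [-0.61  0.18  1.84  0.    1.13 -1.62]
```

View pics/c5.png

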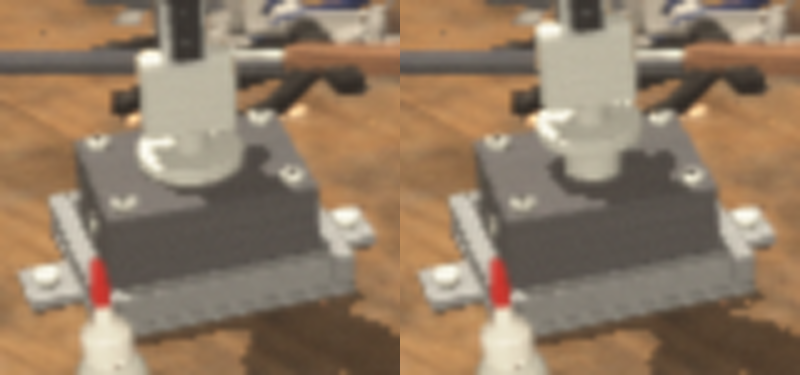

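The block is down and the shank is showing: collar moved from (188,165) to (590,130) in the pair of crops, and the screws haven't shifted. Pin has risen about 16.5 mm. Continuing.

Emit:
servo_tool(
  steps=[0,0,0,8,0,0,0,-0.5,16,0,0,0,-1,24,0,0,0,-1,16,0,0,0,-1.5,8,0,0,0,-2,0,0,0,0,-2.5,-8,0,0,0,-3,-16,0,0,0,-3.4,-24,0,0,0,-3.4,-16,0,0,0,-3.9,-8,0,0,0,-4,0,0],
)

```text
clock: 12.15
position: [0.4807, -0.1914, 0.0959]
eef_rot: [-0.001, 0.272, 0.962, 0.0]
wrist_force: [0.1, -1.4, -7.1]
opening: 0.106
```

Emit:
servo_tool(
  steps=[0,0,0,8,0,0,0,-0.5,16,0,0,0,-1,24,0,0,0,-1,16,0,0,0,-1.5,8,0,0,0,-2,0,0,0,0,-2.5,-8,0,0,0,-3,-16,0,0,0,-3.4,-24,0,0,0,-3.4,-16,0,0,0,-3.9,-8,0,0,0,-4,0,0],
)

```text
clock: 13.35
position: [0.4806, -0.1914, 0.0998]
eef_rot: [-0.001, 0.272, 0.962, 0.0]
wrist_force: [0.5, -0.8, -8.2]
opening: 0.106
```

Emit:
servo_tool(
  steps=[0,0,0,8,0,0,0,-0.5,16,0,0,0,-1,24,0,0,0,-1,16,0,0,0,-1.5,8,0,0,0,-2,0,0,0,0,-2.5,-8,0,0,0,-3,-16,0,0,0,-3.4,-24,0,0,0,-3.4,-16,0,0,0,-3.9,-8,0,0,0,-4,0,0],
)

```text
clock: 14.55
position: [0.4805, -0.1912, 0.1037]
eef_rot: [-0.001, 0.272, 0.962, 0.001]
wrist_force: [0.1, -1.1, -7.6]
opening: 0.108
```

Emit:
servo_tool(
  steps=[0,0,0,8,0,0,0,-0.5,16,0,0,0,-1,24,0,0,0,-1,16,0,0,0,-1.5,8,0,0,0,-2,0,0,0,0,-2.5,-8,0,0,0,-3,-16,0,0,0,-3.4,-24,0,0,0,-3.4,-16,0,0,0,-3.9,-8,0,0,0,-4,0,0],
)

```text
clock: 15.75
position: [0.4814, -0.1913, 0.1091]
eef_rot: [-0.0, 0.272, 0.962, 0.001]
wrist_force: [-0.7, 2.4, -0.6]
opening: 0.032
```

Emit:
servo_tool(
  steps=[0,0,0,8,0,0,0,-0.5,16,0,0,0,-1,24,0,0,0,-1,16,0,0,0,-1.5,8,0,0,0,-2,0,0,0,0,-2.5,-8,0,0,0,-3,-16,0,0,0,-3.4,-24,0,0,0,-3.4,-16,0,0,0,-3.9,-8,0,0,0,-4,0,0],
)

```text
clock: 16.95
position: [0.4819, -0.192, 0.1134]
eef_rot: [0.0, 0.272, 0.962, 0.0]
wrist_force: [-0.2, 0.7, -1.9]
opening: 0.025
```

Run:
```python
from h import *
a,s=snap('scene','s4.png'); im,m=snap('wrist','w4.png'); np.save('w4.npy',m)
go([.4822,-.1926,.076],58.7)
x=cv2.resize(a[130:225,150:240,::-1],(400,422),interpolation=2); y=cv2.resize(im[100:260,180:332,::-1],(400,422),interpolation=2); cv2.imwrite('pics/c6.png',np.hstack([x,y]))
```

```text
clock 17.05 yaw_y 58.64 shift [-0.6 -0.3 37.3] turn -0.06 pos [ 0.4818 -0.192   0.1133] tilt [-0.001  0.    -1.   ] F [ 0.4 -0.  -2.6] open 0.023 q [-0.61  0.15  1.82  0.    1.17 -1.63]
```

View pics/c6.png

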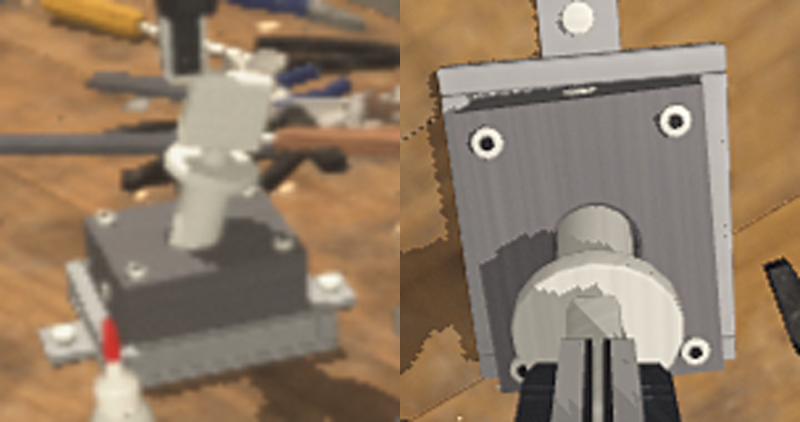

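The pads have crept up the paddle, and the loose pin now leans in the bore along the paddle's plane. Block is still seated. I'll triangulate the collar and paddle top to regrip.

Run:
```python
from h import *
w=np.load('w4.npy',allow_pickle=True).item(); s=camera_model('scene')
def tri(a,b):
    (o,d),(p,e)=a,b; A=np.c_[d,-e]; k=np.linalg.lstsq(A,p-o,rcond=None)[0]; x,y=o+k[0]*d,p+k[1]*e; return ((x+y)/2).round(4),np.linalg.norm(x-y).round(4)
S=lambda u,v: ray(s,150+u/4.444,130+v/4.444)
W=lambda u,v: ray(w,180+(u-400)/2.632,100+v/2.632)
print('collar',tri(S(212,163),W(598,328)))
print('paddle top',tri(S(236,82),W(597,340)))
print('shank at mouth',tri(S(197,240),W(600,245)))
im=cv2.imread('pics/w4.png')
m=camera_model('wrist')
# untilted prediction, rise 32
for n,z in (('col',.056+.032+.008),('ptop',.114+.032)):
  for k,c in (('s',s),('w',w)):
    u,v=proj(c,[.4822,-.193,z]); print(n,k,((u-150)*4.444,(v-130)*4.444) if k=='s' else (400+(u-180)*2.632,(v-100)*2.632))
```

```text
collar (array([ 0.494 , -0.1989,  0.0941]), np.float64(0.0021))
paddle top (array([ 0.4954, -0.1996,  0.1332]), np.float64(0.0309))
shank at mouth (array([ 0.4855, -0.1927,  0.0481]), np.float64(0.0029))
col s (np.float64(185.88599872760045), np.float64(164.88493652930399))
col w (np.float64(593.8471120160536), np.float64(291.8919126051685))
ptop s (np.float64(181.07472044823385), np.float64(78.7378338649666))
ptop w (np.float64(593.0355393626144), np.float64(374.61554593482606))
```

Run:
```python
from h import *
w=np.load('w4.npy',allow_pickle=True).item(); s=camera_model('scene')
for z in (.1133,.1233,.1323,.142,.15):
    p=[.4818,-.192,z]; u,v=proj(w,p); a,b=proj(s,p); print(z,'w',400+(u-180)*2.632,(v-100)*2.632,'s',(a-150)*4.444,(b-130)*4.444)
print(np.array(proj(s,[.508,-.207,.142]))@np.diag([4.444]*2)-np.array([150,130])*4.444)
p=[.4814,-.1926,.0752]
for z in (.0767,.09,.1,.114): a,b=proj(s,[.4803,-.1911,z]); print('c4',z,(a-155)*7,(b-150)*7)
```

```text
0.1133 w 596.0524332485256 312.76332879640796 s 182.36527799123851 135.21992306787382
0.1233 w 596.0251958751097 328.4539882504759 s 181.3965980875832 118.04255861958845
0.1323 w 595.9981121421365 344.056139909428 s 180.51645590137792 102.43521191846482
0.142 w 595.965739468854 362.70509641249623 s 179.5588936258884 85.45499365860094
0.15 w 595.9361503899264 379.7505050839845 s 178.76205863227597 71.32491308319217
[236.9827354  77.9611102]
c4 0.0767 252.57100956582465 170.4728382407489
c4 0.09 250.57604120354293 135.69845702693763
c4 0.1 249.0587612982141 109.25068430355478
c4 0.114 246.90915243109276 71.78075765250566
```

Fingers have shut beside the paddle's near edge; the pin leans about 18° towards the pin's −x side (world heading −30°), collar top at (0.494, −0.199, 0.094). I'll go up, open, and look from above.

Emit:
servo_tool(
  steps=[3,0,-20,0,0,3,0,-50,0,0,0,0,-90,0,0.5,-12,0,-100,0,1,-23,0,-100,0,1,-23,0,-100,0,1,-23,0,-100,0,1],
  grip_force=20,
)

```text
clock: 17.75
position: [0.5003, -0.2035, 0.2113]
eef_rot: [-0.002, 0.271, 0.963, 0.001]
wrist_force: [-0.8, -0.0, -0.1]
opening: 0.869
```

Run:
```python
from h import *
im,m=snap('wrist','w5.png'); np.save('w5.npy',m); a,s=snap('scene','s5.png')
go([.5018,-.2034,.106],58.7)
u,v=proj(m,[.495,-.199,.11]); u=int(u)-50; v=int(v)-70; print(u,v)
x=cv2.resize(a[130:220,150:240,::-1],(360,360),interpolation=2); y=cv2.resize(im[v:v+140,u:u+100,::-1],(400,560),interpolation=2); o=np.zeros((560,760,3),np.uint8); o[:,:400]=y; o[:360,400:]=x; cv2.imwrite('pics/c7.png',o)
```

```text
clock 17.85 yaw_y 58.53 shift [ -1.7   0.8 105.5] turn -0.17 pos [ 0.5001 -0.2034  0.2115] tilt [ 0.003  0.    -1.   ] F [0.1 0.  0.1] open 0.995 q [-0.61  0.09  1.68  0.    1.38 -1.63]
205 104
```

View pics/c7.png

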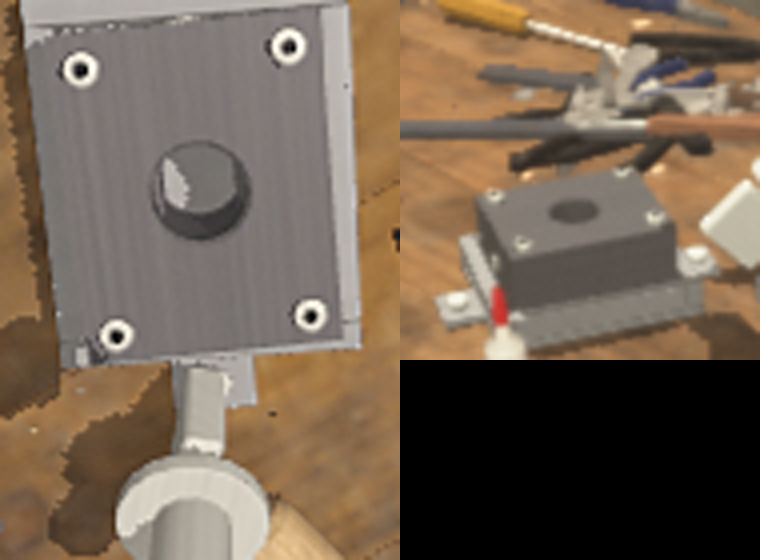

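The pin has tipped out of the bore and lies beyond the nest, paddle at crop (205,400), collar (195,510). Block is seated and the bore is empty, so I need to recover the pin. I'll shift over it and look at all three views in one picture.

Emit:
servo_tool(
  steps=[-40,0,-30,0,1,-75,0,-30,0,1,-75,0,-30,0,1,-75,0,-30,0,1,-75,0,-30,0,1],
)

```text
clock: 18.35
position: [0.564, -0.2425, 0.2421]
eef_rot: [-0.001, 0.272, 0.962, 0.0]
wrist_force: [0.5, -0.2, 0.1]
opening: 0.999
```

Run:
```python
from h import *
im,m=snap('wrist','w6.png'); np.save('w6.npy',m); a,s=snap('scene','s6.png'); t,tm=snap('top','t6.png')
go([.5018,-.2034,.106],58.7)
for p in ([.53,-.22,.02],[.57,-.245,.02]): print([np.round(proj(c,p),1) for c in (m,s,tm)])
o=np.zeros((600,800,3),np.uint8)
o[:,:440]=cv2.resize(im[60:260,180:327,::-1],(440,600),interpolation=2)
o[:300,440:]=cv2.resize(a[140:240,190:310,::-1],(360,300),interpolation=2)
o[300:,440:]=cv2.resize(t[100:200,190:310,::-1],(360,300),interpolation=2)
cv2.imwrite('pics/c8.png',o)
```

```text
clock 18.5 yaw_y 58.47 shift [ 73.9   0.8 137.1] turn -0.23 pos [ 0.5644 -0.2428  0.2431] tilt [ 0.  0. -1.] F [ 0.1  0.8 -0. ] open 1.0 q [-0.6   0.23  1.45  0.    1.46 -1.62]
[array([255.7, 131. ]), array([215.3, 191.2]), array([211.5, 181.6])]
[array([255.4, 164. ]), array([233.8, 188.5]), array([221.6, 166.6])]
```

View pics/c8.png

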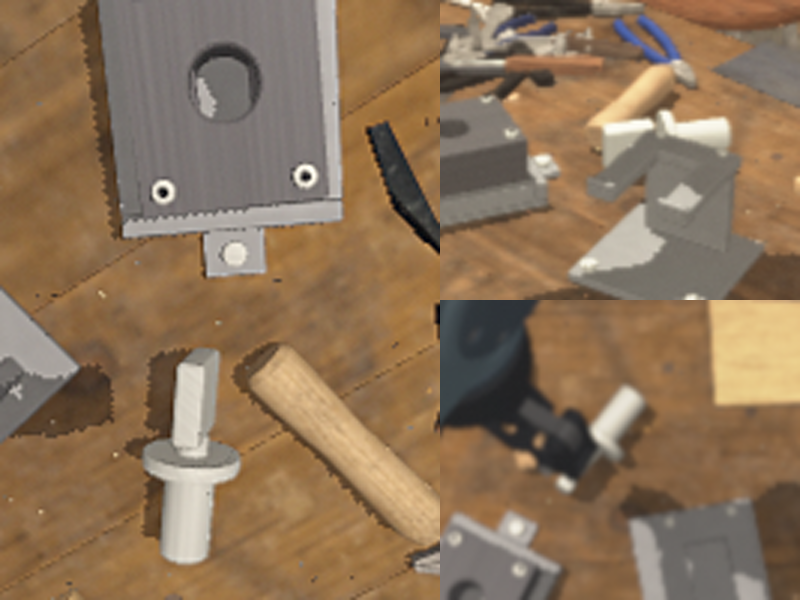

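The pin lies on its side with its paddle edge-on (wrist crop: paddle (197,405), collar (192,460), foot (185,560)), between the rack prong (78,368) and the file handle end (270,365). The plan is to grip the paddle lightly, swing it up about its foot, stand it on the bench and regrip.

Run:
```python
from h import *
m=np.load('w6.npy',allow_pickle=True).item(); tm=camera_model('top'); s=camera_model('scene')
W=lambda u,v,z:onz(m,180+u/2.993,60+v/3,z)
T=lambda u,v,z:onz(tm,190+(u-440)/3,100+(v-300)/3,z)
_,t,R=pose(); 
def show(n,p): d=R.T@(p-np.array([t[0],t[1],p[2]]))*1000; print(n,p.round(4),'tool xy',d[:2].round(1))
show('paddle end top',W(191,362,.047)); show('paddle nk top',W(190,447,.047)); show('right low end',W(218,350,.047))
show('collar rim top L',W(143,460,.025)); show('collar R',W(240,465,.025)); show('foot',W(185,540,.025)); show('foot L',W(160,555,.02)); show('foot R',W(211,555,.02))
show('handle corner L',W(248,375,.015));show('handle corner top',W(285,345,.015)); show('handle lower side',W(330,480,.015)); show('handle lowleft',W(300,450,.015))
show('prong corner',W(78,368,.09))
show('T rack back left',T(630,520,.09)); show('T rack back right',T(752,500,.09)); show('T foot',T(633,392,.02)); show('T ear', T(516,527,.008))
def tri(a,b):
    (o,d),(p,e)=a,b; k=np.linalg.lstsq(np.c_[d,-e],p-o,rcond=None)[0]; x,y=o+k[0]*d,p+k[1]*e; return ((x+y)/2),np.linalg.norm(x-y)
S=lambda u,v: ray(s,190+(u-440)/3,140+v/3)
for n,a,b in (('foot top',(728,118),(186,545)),('collar top',(664,113),(192,452)),('paddle top far',(605,124),(190,362))):
    p,e=tri(S(*a),ray(m,180+b[0]/2.993,60+b[1]/3)); show(n+' %.3f'%e,p)
```

```text
paddle end top [ 0.5769 -0.268   0.047 ] tool xy [-23.8 -14.9]
paddle nk top [ 0.612  -0.2906  0.047 ] tool xy [-65.5 -15.9]
right low end [ 0.5786 -0.2544  0.047 ] tool xy [-18.1  -2.5]
collar rim top L [ 0.612  -0.3197  0.025 ] tool xy [-80.8 -40.7]
collar R [ 0.64   -0.2792  0.025 ] tool xy [-83.5   8.5]
foot [ 0.6608 -0.3254  0.025 ] tool xy [-125.4  -20. ]
foot L [ 0.6634 -0.3429  0.02  ] tool xy [-136.7  -33.6]
foot R [ 0.6775 -0.3198  0.02  ] tool xy [-136.7   -6.5]
handle corner L [ 0.6041 -0.2526  0.015 ] tool xy [-39.   12.4]
handle corner top [ 0.6004 -0.2289  0.015 ] tool xy [-23.5  30.7]
handle lower side [ 0.6752 -0.2453  0.015 ] tool xy [-95.8  55.8]
handle lowleft [ 0.6526 -0.2504  0.015 ] tool xy [-79.1  39.6]
prong corner [ 0.5462 -0.3013  0.09  ] tool xy [-15.1 -59.5]
T rack back left [ 0.5402 -0.3287  0.09  ] tool xy [-24.3 -85.9]
T rack back right [ 0.5578 -0.427   0.09  ] tool xy [ -90.7 -160.4]
T foot [ 0.6684 -0.3293  0.02  ] tool xy [-133.8  -19.4]
T ear [ 0.548 -0.228  0.008] tool xy [21.7  4. ]
foot top 0.013 [ 0.6651 -0.3277  0.0351] tool xy [-130.2  -19.8]
collar top 0.012 [ 0.6196 -0.2952  0.0471] tool xy [-74.4 -15.8]
paddle top far 0.005 [ 0.579  -0.2703  0.046 ] tool xy [-26.8 -15.9]
```

Run:
```python
from h import *
tm=camera_model('top'); t=cv2.imread('pics/t1.png')
for p in ([.70,-.35,0],[.72,-.36,0],[.69,-.345,0],[.62,-.30,0],[.68,-.37,0],[.72,-.33,0]):
    u,v=proj(tm,p); print(p,round(u),round(v),t[int(v)-2:int(v)+3,int(u)-2:int(u)+3].mean((0,1)).round())
go([.5644-.110*-.852-.018*.523,-.2428-.110*.523-.018*.852,.007]);
```

```text
[0.7, -0.35, 0] 262 122 [ 71. 107. 144.]
[0.72, -0.36, 0] 266 115 [ 62.  98. 135.]
[0.69, -0.345, 0] 260 125 [ 70. 108. 147.]
[0.62, -0.3, 0] 243 150 [ 63.  90. 120.]
[0.68, -0.37, 0] 269 129 [ 67. 102. 139.]
[0.72, -0.33, 0] 255 115 [ 68. 103. 140.]
clock 18.5 yaw_y 58.47 shift [-110.   -18.   236.1] turn 0 pos [ 0.5644 -0.2428  0.2431] tilt [ 0.  0. -1.] F [ 0.1  0.8 -0. ] open 1.0 q [-0.6   0.23  1.45  0.    1.46 -1.62]
```

Emit:
servo_tool(
  steps=[-45,-8,20,2.7,1,-90,-15,50,2.7,1,-110,-18,90,2.7,1,-110,-18,130,2.7,1,-110,-18,165,2.7,1,-110,-18,195,2.7,1,-110,-18,215,2.7,1,-110,-18,226,2.7,1,-110,-18,234,2.7,1,-110,-18,234,2.7,1,-110,-18,234,2.7,1],
)

```text
clock: 19.6
position: [0.6501, -0.3167, 0.0105]
eef_rot: [0.001, 0.294, 0.956, -0.0]
wrist_force: [-0.6, -0.7, -0.5]
opening: 1.0
```

Emit:
servo_tool(
  steps=[0,0,0,0,0.3,0,0,0,0,0.2,0,0,0,0,0.1,0,0,0,0,0,0,0,0,0,0,0,0,0,0,0,0,0,0,0,0,0,0,0,0,0],
  grip_force=60,
)

```text
clock: 20.4
position: [0.6493, -0.3162, 0.009]
eef_rot: [-0.0, 0.294, 0.956, 0.0]
wrist_force: [-0.5, 0.9, -0.4]
opening: 0.003
```

Emit:
servo_tool(
  steps=[0,0,-20,0,0,0,0,-60,0,0,10,0,-110,0,0.5,40,0,-160,0,1,80,0,-210,0,1,100,15,-235,0,1,100,15,-235,0,1,100,15,-235,0,1,100,15,-235,0,1],
)

```text
clock: 21.3
position: [0.5749, -0.2476, 0.2429]
eef_rot: [-0.001, 0.294, 0.956, 0.0]
wrist_force: [0.0, -0.2, -0.1]
opening: 1.001
```

Run:
```python
from h import *
im,m=snap('wrist','w7.png'); np.save('w7.npy',m); a,s=snap('scene','s7.png'); t,tm=snap('top','t7.png')
go([.65,-.316,.01])
def blobs(im,n):
    h=cv2.cvtColor(im,cv2.COLOR_RGB2HSV); k=((h[...,1]<60)&(h[...,2]>150)).astype(np.uint8)
    c,l,st,ce=cv2.connectedComponentsWithStats(k)
    print(n,[(st[i].tolist(),ce[i].round().tolist()) for i in range(1,c) if st[i,4]>60])
blobs(im,'w7'); blobs(cv2.imread('pics/w6.png')[:,:,::-1],'w6'); blobs(t,'t7'); blobs(cv2.imread('pics/t6.png')[:,:,::-1],'t6'); blobs(a[130:260],'s7'); blobs(cv2.imread('pics/s6.png')[130:260,:,::-1],'s6')
for n,c in (('w',m),('t',tm),('s',s)): print(n,np.round(proj(c,[.647,-.315,.02])))
```

```text
clock 21.45 yaw_y 55.72 shift [-101.6  -13.9  231.3] turn 0 pos [ 0.5746 -0.2477  0.2417] tilt [ 0.004 -0.    -1.   ] F [ 0.7 -0.  -0.6] open 0.998 q [-0.6   0.26  1.42 -0.    1.47 -1.57]
w7 [([96, 8, 50, 34, 779], [120.0, 25.0]), ([204, 10, 88, 134, 1913], [259.0, 77.0]), ([94, 56, 15, 16, 117], [100.0, 63.0]), ([355, 93, 58, 43, 824], [383.0, 110.0]), ([15, 100, 34, 33, 431], [32.0, 116.0]), ([467, 102, 45, 41, 195], [490.0, 123.0]), ([348, 124, 113, 87, 1865], [399.0, 154.0]), ([147, 126, 59, 63, 1533], [171.0, 161.0]), ([109, 164, 15, 23, 157], [116.0, 175.0]), ([238, 170, 15, 36, 434], [245.0, 188.0]), ([386, 170, 11, 16, 68], [391.0, 177.0]), ([77, 175, 40, 31, 530], [97.0, 190.0]), ([154, 174, 22, 19, 112], [162.0, 184.0]), ([230, 205, 32, 36, 578], [245.0, 222.0]), ([425, 208, 21, 31, 228], [435.0, 220.0]), ([322, 230, 26, 12, 164], [336.0, 236.0]), ([432, 242, 21, 26, 67], [440.0, 258.0])]
w6 [([105, 13, 48, 33, 756], [129.0, 29.0]), ([211, 21, 80, 29, 731], [249.0, 35.0]), ([285, 45, 9, 81, 468], [289.0, 82.0]), ([100, 58, 15, 15, 115], [106.0, 65.0]), ([17, 102, 29, 28, 37
[... 2984 characters left out ...]
4], [12.0, 3.0]), ([183, 6, 32, 26, 264], [202.0, 21.0]), ([328, 18, 35, 13, 61], [346.0, 24.0]), ([216, 21, 16, 7, 74], [225.0, 24.0]), ([327, 22, 36, 14, 93], [343.0, 28.0]), ([46, 28, 18, 15, 76], [54.0, 36.0]), ([244, 47, 43, 19, 352], [264.0, 54.0]), ([0, 48, 10, 29, 185], [3.0, 64.0]), ([159, 59, 15, 22, 148], [167.0, 72.0]), ([219, 62, 11, 10, 70], [223.0, 66.0]), ([378, 64, 52, 20, 237], [404.0, 73.0]), ([262, 71, 15, 9, 75], [270.0, 76.0]), ([233, 78, 32, 24, 348], [250.0, 91.0]), ([170, 82, 16, 35, 414], [178.0, 100.0]), ([0, 84, 54, 46, 1046], [20.0, 113.0]), ([487, 99, 25, 18, 99], [500.0, 107.0]), ([263, 108, 15, 8, 68], [271.0, 111.0])]
w [245. 222.]
t [249. 138.]
s [275. 187.]
```

The pin didn't move in any view when the fingers closed around it. So the fingertips sit well above the reported TCP, by about 35 mm going by the earlier views. That would also explain the weak grip on the paddle's top edge. I'll measure the offset by lowering beside the shank until the tips touch the bench.

Emit:
servo_tool(
  steps=[-50,-7,30,0,0.45,-100,-14,70,0,0.45,-101,-14,110,0,0.45,-101,-14,150,0,0.45,-101,-14,190,0,0.45,-101,-14,215,0,0.45,-101,-14,228,0,0.45,-101,-14,232,0,0.45,-101,-14,235,0,0.45,-101,-14,238,0,0.45,-101,-14,240,0,0.45,-101,-14,240,0,0.45],
)

```text
clock: 22.65
position: [0.6512, -0.3163, 0.0051]
eef_rot: [0.001, 0.294, 0.956, -0.0]
wrist_force: [-0.0, 0.1, 0.0]
opening: 0.452
```

Emit:
servo_tool(
  steps=[0,0,3,0,0.4,0,0,6,0,0.4,0,0,6,0,0.4,0,0,6,0,0.4],
)

```text
clock: 23.05
position: [0.6506, -0.3159, -0.0021]
eef_rot: [-0.0, 0.294, 0.956, 0.0]
wrist_force: [-0.3, 0.0, -0.3]
opening: 0.4
```

Emit:
servo_tool(
  steps=[0,0,3,0,0.4,0,0,6,0,0.4,0,0,9,0,0.4,0,0,12,0,0.4,0,0,12,0,0.4],
)

```text
clock: 23.55
position: [0.6503, -0.3157, -0.0148]
eef_rot: [-0.001, 0.294, 0.956, 0.0]
wrist_force: [-0.5, 0.1, -0.6]
opening: 0.402
```

Emit:
servo_tool(
  steps=[0,0,2,0,0.4,0,0,4,0,0.4,0,0,6,0,0.4,0,0,8,0,0.4,0,0,8,0,0.4],
)

```text
clock: 24.05
position: [0.6505, -0.3158, -0.0224]
eef_rot: [-0.0, 0.294, 0.956, 0.0]
wrist_force: [0.4, 0.9, -0.4]
opening: 0.398
```

Emit:
servo_tool(
  steps=[0,0,2,0,0.4,0,0,4,0,0.4,0,0,4,0,0.4,0,0,4,0,0.2,0,0,4,0,0.1,0,0,4,0,0,0,0,4,0,0,0,0,4,0,0,0,0,4,0,0],
)

```text
clock: 24.95
position: [0.6507, -0.316, -0.0259]
eef_rot: [-0.0, 0.294, 0.956, 0.0]
wrist_force: [-1.1, -0.1, -0.1]
opening: 0.283
```

Emit:
servo_tool(
  steps=[0,0,0,0,0.4,0,0,0,0,0.4,0,0,2,0,0.4,0,0,4,0,0.4,0,0,6,0,0.4,0,0,6,0,0.4,0,0,6,0,0.4],
)

```text
clock: 25.65
position: [0.6506, -0.3159, -0.0321]
eef_rot: [-0.0, 0.294, 0.956, 0.0]
wrist_force: [0.2, 1.2, -1.0]
opening: 0.403
```

Emit:
servo_tool(
  steps=[0,0,2,0,0.4,0,0,3,0,0.4,0,0,4,0,0.4,0,0,5,0,0.4,0,0,5,0,0.4,0,0,5,0,0.4],
)

```text
clock: 26.25
position: [0.6507, -0.316, -0.0362]
eef_rot: [-0.0, 0.294, 0.956, -0.0]
wrist_force: [-2.3, 1.1, 4.9]
opening: 0.402
```

Tips touch the bench at a reported TCP z of −0.036 with opening 0.4, so the fingertips are about 33–35 mm short of the reported TCP. I'll grip the shank properly and move the pin clear of the file handle.

Emit:
servo_tool(
  steps=[0,0,-4,0,0.4,0,0,-4,0,0.2,0,0,-4,0,0,0,0,-4,0,0,0,0,-4,0,0,0,0,-4,0,0],
  grip_force=80,
)

```text
clock: 26.85
position: [0.6513, -0.3164, -0.0324]
eef_rot: [0.001, 0.294, 0.956, -0.0]
wrist_force: [1.0, -0.4, 4.9]
opening: 0.281
```

Emit:
servo_tool(
  steps=[0,0,-6,0,0,-10,0,-8,0,0,-20,0,-8,0,0,-30,0,-8,0,0,-40,0,-8,0,0,-42,0,-8,0,0,-42,0,-4,0,0,-42,0,0,0,0,-42,0,0,0,0],
)

```text
clock: 27.75
position: [0.6853, -0.3395, -0.0325]
eef_rot: [-0.0, 0.294, 0.956, -0.0]
wrist_force: [-1.4, -0.4, 3.4]
opening: 0.285
```

Run:
```python
from h import *
go([.65,-.316,.01])
```

```text
clock 27.75 yaw_y 55.76 shift [ 42.4  -0.5 -42.5] turn 0 pos [ 0.6853 -0.3395 -0.0325] tilt [ 0. -0. -1.] F [-1.4 -0.4  3.4] open 0.285 q [-0.61  0.82  1.17 -0.    1.15 -1.59]
```

Emit:
servo_tool(
  steps=[0,0,0,0,0.5,0,0,0,0,0.5,0,0,-20,0,0.5,0,0,-55,0,0.5,20,0,-65,0,0.5,45,0,-65,0,0.5,62,0,-65,0,0.5,62,0,-40,0,0.5,62,0,-15,0,0.5,62,0,-5,0,0.5,62,0,-1,0,0.5,62,0,-1,0,0.5],
)

```text
clock: 28.95
position: [0.6345, -0.3049, -0.0314]
eef_rot: [0.0, 0.294, 0.956, -0.0]
wrist_force: [0.6, 0.1, 0.2]
opening: 0.503
```

Emit:
servo_tool(
  steps=[0,0,0,0,0.3,0,0,0,0,0.2,0,0,0,0,0.1,0,0,0,0,0,0,0,0,0,0,0,0,0,0,0],
  grip_force=20,
)

```text
clock: 29.55
position: [0.635, -0.3052, -0.0307]
eef_rot: [0.001, 0.294, 0.956, -0.0]
wrist_force: [0.9, 0.5, 6.1]
opening: 0.162
```

Run:
```python
from h import *
go([.65,-.316,.01])
```

```text
clock 29.55 yaw_y 55.76 shift [-18.5  -0.5 -40.7] turn 0 pos [ 0.635  -0.3052 -0.0307] tilt [-0.002  0.    -1.   ] F [0.9 0.5 6.1] open 0.162 q [-0.62  0.71  1.37  0.    1.07 -1.59]
```

Proper grip now (0.162 ≈ 14 mm). Swing it up about the foot with a light grip.

Emit:
servo_tool(
  steps=[-3,0,-3,0,0,-9,0,-16,0,0,-17,0,-28,0,0,-26,0,-39,0,0,-38,0,-48,0,0,-51,0,-54,0,0,-51,0,-54,0,0],
)

```text
clock: 30.25
position: [0.6789, -0.3356, 0.0249]
eef_rot: [0.002, 0.295, 0.956, -0.001]
wrist_force: [-0.5, -0.5, -1.4]
opening: 0.157
```

Run:
```python
from h import *
a,s=snap('scene','s8.png'); t,tm=snap('top','t8.png'); im,m=snap('wrist','w8.png')
go([.635,-.305,-.03]); print(monitor.sense()['torque'].round(2))
# brightness mask of pin in scene -> axis by PCA in ROI
_,p,R=pose(); g=p+[0,0,.052]; print('grasp px',np.round(proj(s,g)), 'foot expected', np.round(proj(s,g+R[:,0]*-.032+[0,0,-.074])))
u,v=map(int,proj(s,g)); 
h=cv2.cvtColor(a,cv2.COLOR_RGB2HSV)[v-40:v+50,u-50:u+60]; k=(h[...,1]<60)&(h[...,2]>150)
for r in k[::3]: print(''.join('#' if x else '.' for x in r[::2]))
```

```text
clock 30.4 yaw_y 55.75 shift [49.5  0.2 51.8] turn 0 pos [ 0.6759 -0.3331  0.0217] tilt [ 0.001  0.    -1.   ] F [ 0.3  0.  -1.7] open 0.159 q [-0.61  0.73  1.2   0.    1.21 -1.59]
[-0.    0.06  0.06]
grasp px [289. 166.] foot expected [299. 190.]
.......................................................
.......................................................
.......................................................
.......................................................
.......................................................
..#####.##.............................................
.......................................###.............
.......................................................
...............................................###.....
...................................#.........###...###.
........................#.........#########.....####...
......................####.......##########.........###
...............###....#####...#############............
................##....#####...###########..............
......................####....#####....................
......................####......###....................
.......................................................
.......................................................
.......................................................
.......................................................
.......................................................
.......................................................
.......................................................
.......................................................
.......................................................
.......................................................
.......................................................
.......................................................
........###............................................
.......####............................................
```

Pin was lifted level, because the pad friction stops it pivoting. I'll set it down and regrip only the upper corner of the paddle's end, so gravity can swing the shank down.

Emit:
servo_tool(
  steps=[20,0,5,0,0,45,0,15,0,0,51,0,30,0,0,51,0,44,0,0,51,0,51,0,0,51,0,53,0,0,51,0,53,0,0.4,51,0,53,0,0.4,51,0,40,0,0.4,60,0,15,0,0.4,77,0,15,0,0.4,77,0,15,0,0.4],
)

```text
clock: 31.6
position: [0.6128, -0.2899, 0.009]
eef_rot: [0.001, 0.294, 0.956, -0.0]
wrist_force: [0.3, -0.4, -0.0]
opening: 0.396
```

Run:
```python
from h import *
a,s=snap('scene','s9.png')
go([.635,-.305,-.03])
h=cv2.cvtColor(a,cv2.COLOR_RGB2HSV)[150:215,225:335]; k=(h[...,1]<60)&(h[...,2]>150)
for r in k[::3]: print(''.join('#' if x else '.' for x in r[::2]))
_,p,R=pose(); print(np.round(proj(s,p+[0,0,.033]))-[225,150])
```

```text
clock 31.65 yaw_y 55.76 shift [-26.5   0.1  38.4] turn 0 pos [ 0.613  -0.2902  0.0083] tilt [-0.001 -0.    -1.   ] F [-0.2  0.4  0.2] open 0.4 q [-0.62  0.6   1.44  0.    1.09 -1.59]
.......#..............................................#
####...............................................####
###...................................................#
.......................................................
.......................................................
........................#..............................
.......................................................
.......................................................
.................#.....................................
.................#......#..##.....####.................
.................#...#################.................
...................####################................
................####################...................
................###########..##........................
#................#....#####............................
##.....................................................
#......................................................
#......................................................
.......................................................
.......................................................
...............##......................................
.......................................................
[34. 31.]
```

Emit:
servo_tool(
  steps=[0,0,0,0,0.2,0,0,0,0,0.1,0,0,0,0,0,0,0,0,0,0,0,0,0,0,0],
  grip_force=20,
)

```text
clock: 32.15
position: [0.6131, -0.2904, 0.0071]
eef_rot: [0.0, 0.294, 0.956, -0.0]
wrist_force: [0.2, -0.7, 2.0]
opening: 0.142
```

Emit:
servo_tool(
  steps=[0,0,-15,0,0,0,0,-40,0,0,0,0,-70,0,0,0,0,-85,0,0,0,0,-85,0,0,0,0,-85,0,0],
)

```text
clock: 32.75
position: [0.6125, -0.29, 0.0919]
eef_rot: [-0.0, 0.294, 0.956, -0.0]
wrist_force: [-0.4, 0.2, -0.7]
opening: 0.008
```

Run:
```python
from h import *
a,s=snap('scene','s10.png')
go([.635,-.305,-.03])
h=cv2.cvtColor(a,cv2.COLOR_RGB2HSV)[120:215,225:335]; k=(h[...,1]<60)&(h[...,2]>150)
for r in k[::3]: print(''.join('#' if x else '.' for x in r[::2]))
_,p,R=pose(); print((np.round(proj(s,p+[0,0,.033]))-[225,120])/[2,3])
```

```text
clock 32.8 yaw_y 55.75 shift [-27.9   0.2 120.8] turn 0 pos [ 0.612  -0.2896  0.0909] tilt [ 0.002  0.    -1.   ] F [ 0.3  0.8 -0.1] open -0.002 q [-0.62  0.5   1.41 -0.    1.23 -1.59]
.......................................................
.......................................................
.......................................................
.......................................................
.......................................................
.......................................................
................#......................................
........#########......................................
................#.............................##.......
................#......................................
.......#.........####.................................#
####...............................................####
###...................................................#
......####.............................................
..########............##...............................
.##########............##..............................
.##########........
[... 202 characters left out ...]
..
...##########..........................................
....########...........................................
......######...........................................
.......#####............######.........................
#.......####.....#....##########.......................
##......###..............#######.......................
#.......................######.........................
#......................#####...........................
.......................................................
.......................................................
...............##......................................
.............####......................................
[17.5        10.33333333]
```

Emit:
servo_tool(
  steps=[40,0,-40,0,1,70,0,-75,0,1,70,0,-75,0,1,70,0,-75,0,1,70,0,-75,0,1],
)

```text
clock: 33.3
position: [0.5543, -0.2504, 0.1653]
eef_rot: [-0.001, 0.294, 0.956, 0.0]
wrist_force: [0.2, 0.4, -2.0]
opening: 0.848
```

Run:
```python
from h import *
im,m=snap('wrist','w11.png'); np.save('w11.npy',m); a,s=snap('scene','s11.png'); t,tm=snap('top','t11.png')
go([.635,-.305,-.03])
o=np.zeros((600,800,3),np.uint8)
o[:,:440]=cv2.resize(im[40:260,170:331,::-1],(440,600),interpolation=2)
o[:300,440:]=cv2.resize(a[140:240,190:310,::-1],(360,300),interpolation=2)
o[300:,440:]=cv2.resize(t[100:200,190:310,::-1],(360,300),interpolation=2)
cv2.imwrite('pics/c9.png',o)
```

```text
clock 33.45 yaw_y 55.74 shift [-97.9   0.4 194.8] turn 0 pos [ 0.5543 -0.2505  0.1651] tilt [ 0.003  0.    -1.   ] F [-0.2 -0.3  0.3] open 1.005 q [-0.62  0.28  1.55  0.    1.31 -1.59]
```

View pics/c9.png

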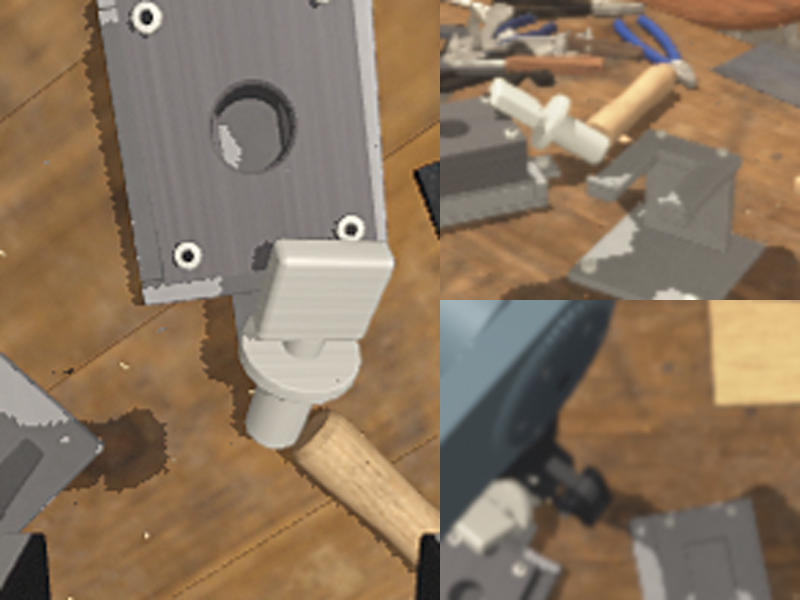

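From picture 12: the pin now leans against the nest and block. Wrist crop: foot (273,430), collar (300,365), paddle end (333,250), paddle's flat face up. Foot is next to the file handle. I'll grip across the paddle's width and hang the pin straight in the fork, where the collar should level itself. Triangulating the pin and rack now.

Run:
```python
from h import *
m=np.load('w11.npy',allow_pickle=True).item(); tm=camera_model('top'); s=camera_model('scene'); w6=np.load('w6.npy',allow_pickle=True).item()
def tri(a,b):
    (o,d),(p,e)=a,b; k=np.linalg.lstsq(np.c_[d,-e],p-o,rcond=None)[0]; x,y=o+k[0]*d,p+k[1]*e; return ((x+y)/2),np.linalg.norm(x-y)
W=lambda u,v:(m,170+u/2.733,40+v/2.727)
S=lambda u,v:(s,190+(u-440)/3,140+v/3)
P={}
for n,w,c in (('foot',(275,425),(596,149)),('collar',(302,362),(552,118)),('pend',(333,255),(497,92))):
    P[n],e=tri(ray(*W(*w)),ray(*S(*c))); print(n,P[n].round(4),e.round(4))
print('len',np.linalg.norm(P['pend']-P['foot']).round(3)); d=P['pend']-P['foot']; print('yaw',np.degrees(np.arctan2(d[1],d[0])).round(1),'incl',np.degrees(np.arcsin(d[2]/np.linalg.norm(d))).round(1))
# paddle corners at assumed heights
for z in (.06,.08): print(z,[onz(*W(*q),z).round(4).tolist() for q in ((275,245),(392,250),(365,338),(258,335))])
C=lambda u,v,z:onz(tm,165+u/5.517,155+v/5.517,z)
for n,u,v in (('BL',488,102),('BR',712,62),('FR',748,283),('FL',530,325)): print(n,C(u,v,.008).round(4),C(u,v,.09).round(4))
print('slot back',C(588,150,.09).round(4),C(665,135,.09).round(4))
print('w6 corner z8',onz(w6,180+78/2.993,60+368/3,.008).round(4),'z90',onz(w6,180+78/2.993,60+368/3,.09).round(4), 'w11 corner z8',onz(*W(102,447),.008).round(4),onz(*W(102,447),.09).round(4))
```

```text
foot [ 0.5929 -0.2524  0.0097] 0.0008
collar [ 0.568  -0.2249  0.0394] 0.0002
pend [ 0.5352 -0.1935  0.0654] 0.0016
len 0.099
yaw 134.4 incl 34.0
0.06 [[0.5205, -0.2082, 0.06], [0.546, -0.1739, 0.06], [0.5683, -0.1991, 0.06], [0.5447, -0.2318, 0.06]]
0.08 [[0.5186, -0.2083, 0.08], [0.5422, -0.1764, 0.08], [0.563, -0.1997, 0.08], [0.5411, -0.2301, 0.08]]
BL [ 0.5551 -0.3284  0.008 ] [ 0.5398 -0.329   0.09  ]
BR [ 0.5761 -0.4359  0.008 ] [ 0.5589 -0.4271  0.09  ]
FR [ 0.4695 -0.4528  0.008 ] [ 0.4617 -0.4424  0.09  ]
FL [ 0.4484 -0.3495  0.008 ] [ 0.4425 -0.3483  0.09  ]
slot back [ 0.5191 -0.3729  0.09  ] [ 0.5261 -0.4065  0.09  ]
w6 corner z8 [ 0.5574 -0.3256  0.008 ] z90 [ 0.5462 -0.3013  0.09  ] w11 corner z8 [ 0.5575 -0.3254  0.008 ] [ 0.5418 -0.2969  0.09  ]
```

Run:
```python
from h import *
t=cv2.cvtColor(cv2.imread('pics/t1.png'),cv2.COLOR_BGR2GRAY).astype(np.float32); tm=camera_model('top')
O=np.array([.5124,-.3913]); a=np.radians(10.5); X=np.array([np.cos(a),np.sin(a)]); Y=np.array([-np.sin(a),np.cos(a)])
def prof(f,r):
    return [int(cv2.remap(t,*[np.float32([[q]]) for q in proj(tm,[*f(k),.09])],1)[0,0]) for k in r]
print('x -60..72 step4 mid', prof(lambda k:O+X*k*.001,range(-60,73,4)))
print('y=+28', prof(lambda k:O+X*k*.001+Y*.028,range(-60,73,4)))
print('y=-28', prof(lambda k:O+X*k*.001-Y*.028,range(-60,73,4)))
print('lat x=0 -60..60', prof(lambda k:O+Y*k*.001,range(-60,61,4)))
print('lat x=-20', prof(lambda k:O-.02*X+Y*k*.001,range(-60,61,4)))
go([.5503,-.2094,-.006],54)
```

```text
x -60..72 step4 mid [75, 98, 102, 103, 102, 102, 102, 101, 101, 101, 102, 103, 102, 102, 101, 101, 101, 100, 112, 147, 157, 157, 158, 158, 154, 133, 103, 95, 95, 98, 99, 96, 95, 98]
y=+28 [108, 146, 145, 154, 161, 162, 161, 160, 160, 158, 159, 159, 159, 159, 159, 159, 159, 158, 158, 157, 156, 156, 171, 200, 182, 131, 100, 96, 96, 99, 98, 98, 99, 101]
y=-28 [116, 142, 139, 153, 157, 159, 159, 158, 157, 157, 157, 157, 156, 156, 157, 157, 156, 156, 157, 157, 157, 157, 158, 171, 169, 143, 112, 103, 99, 100, 103, 103, 101, 100]
lat x=0 -60..60 [96, 72, 64, 65, 69, 98, 141, 156, 157, 158, 155, 124, 101, 101, 101, 101, 101, 100, 102, 116, 148, 158, 159, 160, 159, 144, 153, 158, 158, 148, 114]
lat x=-20 [93, 72, 66, 66, 75, 104, 143, 155, 157, 159, 158, 152, 159, 156, 118, 102, 101, 100, 100, 110, 146, 157, 159, 162, 162, 156, 159, 159, 158, 143, 113]
clock 33.45 yaw_y 55.74 shift [ 26.   31.7 171.2] turn 1.74 pos [ 0.5543 -0.2505  0.1651] tilt [ 0.003  0.    -1.   ] F [-0.2 -0.3  0.3] open 1.005 q [-0.62  0.28  1.55  0.    1.31 -1.59]
```

Profiles put the slot's centre line on the estimate and the seat near (0.494, −0.395), fork yaw about 10.5°. Now gripping across the paddle's width.

Emit:
servo_tool(
  steps=[13,16,20,1.7,0.7,26,32,60,1.7,0.7,26,32,100,1.7,0.7,26,32,130,1.7,0.7,26,32,150,1.7,0.7,26,32,161,1.7,0.7,26,32,168,1.7,0.7,26,32,170,1.7,0.7,26,32,170,1.7,0.7],
)

```text
clock: 34.35
position: [0.5519, -0.21, -0.0024]
eef_rot: [0.0, 0.309, 0.951, -0.0]
wrist_force: [0.5, 0.2, 0.2]
opening: 0.702
```

Emit:
servo_tool(
  steps=[0,0,0,0,0.5,0,0,0,0,0.4,0,0,0,0,0.3,0,0,0,0,0.3,0,0,0,0,0.3,0,0,0,0,0.3],
  grip_force=100,
)

```text
clock: 34.95
position: [0.5533, -0.2108, -0.0009]
eef_rot: [0.002, 0.309, 0.951, -0.001]
wrist_force: [2.3, -1.3, 6.8]
opening: 0.506
```

Emit:
servo_tool(
  steps=[0,0,-6,0,0.3,0,0,-16,0,0.3,0,0,-32,0,0.3,0,0,-52,0,0.3,0,0,-74,0,0.3,0,0,-96,0,0.3,0,0,-116,0,0.3,0,0,-132,0,0.3,0,0,-140,0,0.3,0,0,-140,0,0.3],
)

```text
clock: 35.95
position: [0.5521, -0.2101, 0.139]
eef_rot: [0.001, 0.309, 0.951, -0.0]
wrist_force: [-0.2, -0.8, -1.2]
opening: 0.502
```

Run:
```python
from h import *
a,s=snap('scene','s12.png')
go([.4937,-.3948,.138],100.5); print(monitor.sense()['torque'].round(3))
_,p,R=pose(); g=p+[0,0,.053]; u,v=map(int,proj(s,g)); print('grasp col,row',25,16.7, 'pred 34deg foot',(np.array(proj(s,g-R[:,0]*.063-[0,0,.043]))-[u-50,v-50])/[2,3],'horizontal',(np.array(proj(s,g-R[:,0]*.076))-[u-50,v-50])/[2,3],'vert',(np.array(proj(s,g-[0,0,.076]))-[u-50,v-50])/[2,3])
h=cv2.cvtColor(a,cv2.COLOR_RGB2HSV)[v-50:v+50,u-50:u+60]; k=(h[...,1]<60)&(h[...,2]>150)
for r in k[::3]: print(''.join('#' if x else '.' for x in r[::2]))
```

```text
clock 36.0 yaw_y 54.06 shift [ -61.9 -183.8   -0.3] turn -46.44 pos [ 0.5515 -0.2096  0.1377] tilt [-0.001  0.    -1.   ] F [ 0.   0.1 -1.8] open 0.505 q [-0.56  0.27  1.62 -0.    1.25 -1.51]
[ 0.006  0.012 -0.001]
grasp col,row 25 16.7 pred 34deg foot [38.25167172 21.91755611] horizontal [41.05413481 16.17435894] vert [25.33206764 26.80924116]
#################.................###############......
#################.................###############......
##################...............################......
####################.........####################......
####################..........###################......
..##################...........##################......
......###############..........##################......
........#############..........##################......
........#############...........#################......
........#############..........##################......
........#############..........##################......
........##############.........###############.........
........##############.........###########.............
........##############...
[... 450 characters left out ...]
###.##########..............
...........##.....................######...............
................###..#...............########..........
..................######...............................
...................###.................................
.................####..#............#..................
......##......########....####.##......................
.............####..#.......#####.......................
............######.....................................
...................................................##..
....................................................##.
.......................................................
.......................................................
```

The pin is held at about 34° and carried clear, with the block seated. Next: move to above the fork with the foot pointing to its back, turning −46.4°.

Emit:
servo_tool(
  steps=[-5,-25,0,-8,0.3,-10,-55,0,-16,0.3,-15,-85,0,-24,0.3,-20,-115,0,-32,0.3,-25,-145,0,-40,0.3,-30,-175,0,-46.4,0.3,-33,-197,0,-46.4,0.3,-35.7,-211.4,0,-46.4,0.3,-35.7,-211.4,0,-46.4,0.3,-35.7,-211.4,0,-46.4,0.3,-35.7,-211.4,0,-46.4,0.3],
)

```text
clock: 37.1
position: [0.4566, -0.4005, 0.1367]
eef_rot: [-0.0, -0.092, 0.996, 0.0]
wrist_force: [-0.2, 0.2, -1.4]
opening: 0.507
```

Run:
```python
from h import *
a,s=snap('scene','s13.png')
go([.4563,-.4017,.084],100.5)
_,p,R=pose(); g=p+[0,0,.044]; u,v=map(int,proj(s,g)); 
f=lambda q:((np.array(proj(s,q))-[u-50,v-30])/[2,3]).round(1)
print('grasp',f(g),'foot34',f(g-R[:,0]*.0605-[0,0,.041]),'foot vert',f(g-[0,0,.073]),'foot50',f(g-R[:,0]*.047-[0,0,.056]))
h=cv2.cvtColor(a,cv2.COLOR_RGB2HSV)[v-30:v+60,u-50:u+60]; k=(h[...,2])
for r in k[::3]: print(''.join(' .:-=+*#%@'[min(9,int(x)//24)] for x in r[::2]))
```

```text
clock 37.15 yaw_y 100.52 shift [ 0.6 -1.1 52.9] turn 0.02 pos [ 0.4567 -0.4005  0.1369] tilt [ 0.     0.001 -1.   ] F [ 0.3 -0.6 -1.9] open 0.504 q [-0.92  0.31  1.58  0.    1.26 -2.67]
grasp [25.  10.2] foot34 [32.1 12.1] foot vert [24.6 20.8] foot50 [30.4 15.1]
###%####*##+:::::::::::::::::::::::#=-:::::####**###***
##=-:::::::::::::::::::*#*=::::::::**:::::*##*******##*
@@#%%%-:::::::::::::::-*+++=:::::::*=:::::***####*+++++
*%%%#=-----=-==-::::::++**+*-::::::=:::::+***++++++===+
###==+-*##+=-+**+:::::-*#=+-+::::::::::::=========+++*#
*#+#%#*#####%%#+*=+=::-=+#***-::::::::::****++++++++*++
+%#**=--+%%@%%*==-*=::=++++@@@-:::::::=*###***++++++++*
#=::--+++*%#*%#%#@@@#===+@@@@%=::::==######*+++++++++++
%##%#***********#@@@@@@%%%%%@##+::-#####*++++++++++++++
------------=*+++*#%%%%%%%%##+#=::=%###*+===+++++++++++
-+**-::+*=:::*#####-:+****###+#=::-%@%####*++++++++++++
**=::-***#########%####@@@@*#+#=::+######******=+++++++
*%*+#@%###########*##%@@%%%%%+#==*#########*******+++++
++++*######%###%%###@@@@@%%%%####***#######***##****##+
+++++*######%####*%@@@@@%**+*+#############***######*##
+++++**#######**###*#%%#*+==*####%%%#######**#####%####
++++*%*+#**********##*#*@++%%%%%%%%#######**###########
+++===--*###**####++**===*%%%%%%%%%%%@%##***###########
--------*#%%*#*******+=*%%%%%*+*#%%%%%%%%%%###%%%**####
--------*%@%%##*******%%%%%#+=+++++**%%%%%%+###########
--------+%%%#*#*****%%%%%%*+++++++++%%%%%#+*#%%#######@
-----====+%####****#%%%%#+**++++++#++++++++*####%####@@
=+++*++*++++*#####+++++++***++++**+++++++++***#######%%
++++++++++++***####*+++**++++++++++++++++++*******#####
+++++++++====**#####****++%%+++++++++++++++****#****###
+=---==+*######***##****#%%%+++++++++++++++*##***+*****
=***+********##*******#%%%%%*++++++++++++++******##****
*********************#%%%%%%%%++++++++++++#%***#*######
##**************####%%%%%%%%%%%*++++++++++%%%%%#***####
***###**###*******%%%%%%%%%%%#+++++++++++++*%%#=******#
```

Run:
```python
from h import *
a=cv2.imread('pics/s13.png'); b=cv2.imread('pics/s1.png'); s=camera_model('scene')
_,p,R=pose(); g=p+[0,0,.044]; u,v=map(int,proj(s,g)); u0,v0=u-40,v-30
h=cv2.cvtColor(a,cv2.COLOR_BGR2HSV); d=np.abs(a.astype(int)-b).max(2)
for y in range(v0,v0+70,2):
    print('%3d '%y+''.join('@' if h[y,x,1]<45 and h[y,x,2]>175 and d[y,x]>20 else ('o' if d[y,x]>25 and h[y,x,2]>110 else ('#' if d[y,x]>25 else '.')) for x in range(u0,u0+85)))
print(u0,v0,'g',proj(s,g))
for th in (34,50,70,90):
    t=np.radians(th); q=lambda ax,n=0:np.round(proj(s,g-R[:,0]*(ax*np.cos(t))-[0,0,ax*np.sin(t)])-np.array([u0,0])).astype(int).tolist()
    print(th,'collar',q(.025),'foot',q(.073),'pend',q(-.033))
print('jaw ends',[np.round(proj(s,g+k*R[:,1]*.022)-np.array([u0,0])) for k in (1,-1)])
```

```text
137 .............##############################################...o############o.........
139 ..................##################.....##########o########...o##########...........
141 ...........................########o........################...###########...........
143 ............................#######..........##############...###########............
145 .......................###########...........##############..###########o............
147 .....................############............o#########################..............
149 ......................o###########.............########################..............
151 ........................o##########.............######################...............
153 ........................##oo.######..............####################................
155 ........................##oo.#####........o@@@@@@o################o..................
157 ........................o@@@o.####.....o@@@@@@@@@@##############.....................
159 .......................o@@@@@@@@@@@oooo@@@@@@@@@@ooo#######o.........................
161 ................
[... 1675 characters left out ...]
..............
199 ...........................................................oooooooooo................
201 ..........................................................ooooooooooo................
203 ........................................................ooooooooooo..................
205 ......................................................ooooooooooo....................
213 137 g (np.float64(253.0660722690107), np.float64(167.49503879890796))
34 collar [45, 170] foot [54, 173] pend [33, 165]
50 collar [44, 173] foot [51, 182] pend [35, 160]
70 collar [42, 176] foot [45, 192] pend [37, 155]
90 collar [40, 179] foot [39, 199] pend [40, 152]
jaw ends [array([ 30., 165.]), array([ 50., 170.])]
```

The pin is held at only about 30° inclination. I'll hook the shank's foot end under one prong from the front and lift with a light grip, so the prong rotates the foot down.

Emit:
servo_tool(
  steps=[35,-12,0,0,0.3,72,-29,0,0,0.3,76,-29,25,0,0.3,76,-29,55,0,0.3,76,-29,85,0,0.3,76,-29,105,0,0.3,76,-29,107,0,0.3,62,-29,107,0,0.3,48,-29,107,0,0.3,37,-29,107,0,0.3,32.5,-29,107,0,0.3,32.5,-29,107,0,0.3],
)

```text
clock: 38.35
position: [0.4309, -0.4361, 0.0308]
eef_rot: [0.0, -0.092, 0.996, -0.001]
wrist_force: [-0.7, -0.6, -1.5]
opening: 0.505
```

Emit:
servo_tool(
  steps=[0,0,-3,0,0.3,0,0,-6,0,0.3,0,0,-10,0,0.3,0,0,-14,0,0.3,0,0,-18,0,0.3,0,0,-22,0,0.3],
  grip_force=30,
)

```text
clock: 38.95
position: [0.4274, -0.4365, 0.0516]
eef_rot: [-0.002, -0.091, 0.996, 0.0]
wrist_force: [-6.2, -1.7, -6.6]
opening: 0.505
```

Emit:
servo_tool(
  steps=[0,0,-4,0,0.3,0,0,-8,0,0.3,0,0,-12,0,0.3,0,0,-16,0,0.3,0,0,-20,0,0.3,0,0,-20,0,0.3],
)

```text
clock: 39.55
position: [0.4288, -0.4365, 0.0733]
eef_rot: [-0.001, -0.091, 0.996, -0.0]
wrist_force: [-8.7, -0.7, -2.6]
opening: 0.504
```

Run:
```python
from h import *
a,s=snap('scene','s14.png'); b=cv2.imread('pics/s1.png')[:,:,::-1]
go([.4937,-.3948,.138],100.5)
_,p,R=pose(); g=p+[0,0,.048]; u,v=map(int,proj(s,g)); u0,v0=u-40,v-30
h=cv2.cvtColor(a,cv2.COLOR_RGB2HSV); d=np.abs(a.astype(int)-b).max(2)
for y in range(v0,v0+80,2):
    print('%3d '%y+''.join('@' if h[y,x,1]<45 and h[y,x,2]>175 and d[y,x]>20 else ('o' if d[y,x]>25 and h[y,x,2]>110 else ('#' if d[y,x]>25 else '.')) for x in range(u0,u0+85)))
for th in (34,50,70,90):
    t=np.radians(th); q=lambda ax,n=0:np.round(proj(s,g-R[:,0]*(ax*np.cos(t))-[0,0,ax*np.sin(t)])-np.array([u0,0])).astype(int).tolist()
    print(th,'collar',q(.025),'foot',q(.073),'pend',q(-.033))
```

```text
clock 39.6 yaw_y 100.48 shift [-71.3  29.3 -64.8] turn -0.02 pos [ 0.4288 -0.4367  0.0733] tilt [ 0.001 -0.001 -1.   ] F [-8.9 -0.1 -2.3] open 0.504 q [-0.99  0.39  1.6  -0.    1.14 -2.74]
175 ............###############################################....o##############.......
177 ............o##############################################o...o#############........
179 .............o##############################################...o############o........
181 .............o#######################.....##################....o##########o.........
183 ..............######################........o###############....##########o..........
185 ...............###################.....o@....o##############...###########...........
187 ....................o#############...o@......o##############..o##########............
189 ......................o############...........o#############oo##########.............
191 ........................##########o.............#######################..............
193 ........................##ooo#####o..............#####################o..............
195 .......
[... 2188 characters left out ...]
..................................................
245 .....................................................................................
247 .....................................................................................
249 .....................................................................................
251 ...................................................o####.............................
253 ..................................................o######......................o##...
34 collar [45, 207] foot [54, 209] pend [33, 204]
50 collar [44, 210] foot [51, 218] pend [35, 200]
70 collar [42, 214] foot [45, 228] pend [38, 195]
90 collar [40, 217] foot [39, 236] pend [41, 191]
```

Foot has swung down to about 58°. Now I'll raise a little and push forward so the prong tip brings the shank upright.

Emit:
servo_tool(
  steps=[0,0,-6,0,0.3,-3,0,-12,0,0.3,-8,0,-14,0,0.3,-13,0,-14,0,0.3,-18,0,-14,0,0.3,-23,0,-14,0,0.3,-27,0,-14,0,0.3,-29,0,-14,0,0.3,-29,0,-14,0,0.3],
)

```text
clock: 40.5
position: [0.4584, -0.4327, 0.0886]
eef_rot: [0.0, -0.091, 0.996, -0.002]
wrist_force: [-7.3, -1.1, -0.4]
opening: 0.502
```

```bash
cat > v.py <<'E'
from h import *
import sys
a,s=snap('scene',sys.argv[1]); b=cv2.imread('pics/s1.png')[:,:,::-1]
go([.4937,-.3948,.138],100.5)
_,p,R=pose(); g=p+[0,0,.048]; u,v=map(int,proj(s,g)); u0,v0=u-40,v-20
h=cv2.cvtColor(a,cv2.COLOR_RGB2HSV); d=np.abs(a.astype(int)-b).max(2)
for y in range(v0,v0+64,2):
    print('%3d '%y+''.join('@' if h[y,x,1]<45 and h[y,x,2]>175 and d[y,x]>20 else ('o' if d[y,x]>25 and h[y,x,2]>110 else ('#' if d[y,x]>25 else '.')) for x in range(u0,u0+75)))
for th in (50,70,80,90,100):
    t=np.radians(th); q=lambda ax,n=0:np.round(proj(s,g-R[:,0]*(ax*np.cos(t))-[0,0,ax*np.sin(t)])-np.array([u0,0])).astype(int).tolist()
    print(th,'collar',q(.025),'foot',q(.073),'pend',q(-.033))
E
python3 v.py s15.png
```

```text
clock 40.55 yaw_y 100.46 shift [-41.6  30.7 -49.5] turn -0.04 pos [ 0.4584 -0.4327  0.0886] tilt [-0.    -0.004 -1.   ] F [-7.4 -1.4  0.9] open 0.507 q [-0.94  0.41  1.55 -0.    1.18 -2.7 ]
172 ................###################...........##############...###########.
174 ......................############............o#############o.o##########..
176 .................oooo..o###########......oo....o########################...
178 ...............ooo......o##oo@@@@@ooooo.........o######################....
180 ..............o.........o#o@@@@@@@@@@@@@@oooo....o####################.....
182 ...................o....o#oo@@@@@@@@@@@@@@@@@@@@oo##################.......
184 ........................o#oo@@@@@....@@@.@@@@@@@oo################.........
186 ........................##oo@@@................@oooo############...........
188 ...............oo.....o...oo@..................@ooo.o#######...............
190 ...............oo........#oo.........@..........ooo.o######o...............
192 ...................ooooo...........@@@@@@@@@@...ooo.o######o...............
194 ..........................
[... 1200 characters left out ...]
..........@@@@@@@@o..............................
226 ......................................oooo.................................
228 ...........................................................................
230 ...........................................................................
232 ...........................................................................
234 ...........................................................................
50 collar [44, 197] foot [50, 205] pend [36, 186]
70 collar [42, 201] foot [45, 215] pend [38, 181]
80 collar [41, 202] foot [42, 220] pend [40, 179]
90 collar [40, 203] foot [39, 223] pend [41, 178]
100 collar [39, 204] foot [36, 226] pend [43, 177]
```

Pin is upright in the grip (collar (38,203), foot (40,224) against a 90° prediction of (40,203) and (39,223)). Firm up the grip, back off, line up with the slot and go in from the front.

Emit:
servo_tool(
  steps=[0,0,0,0,0.3,8,0,-3,0,0.3,18,5,-5,0,0.3,18,18,-5,0,0.3,18,30,-5,0,0.3,18,30.5,-5,0,0.3,18,30.5,-5,0,0.3,18,30.5,-5,0,0.3],
  grip_force=80,
)

```text
clock: 41.35
position: [0.4352, -0.4042, 0.0913]
eef_rot: [0.0, -0.091, 0.996, -0.0]
wrist_force: [-0.5, 0.3, -1.8]
opening: 0.496
```

```bash
python3 v.py s16.png
```

```text
clock 41.4 yaw_y 100.46 shift [-59.4  -1.2 -46.8] turn -0.04 pos [ 0.4351 -0.4044  0.0912] tilt [-0.    -0.001 -1.   ] F [ 0.4 -0.2 -2.3] open 0.496 q [-0.95  0.33  1.64  0.    1.16 -2.7 ]
170 ................###################o.........o##############..###########..
172 @..#.................o############o.......oo.o##############..##########...
174 o......................o###########o...ooo....oo#######################o...
176 ......o.................o##oo@@@oooooooo........o#####################o....
178 .........................##@@@@@@@@@@@@oooo.....o####################o.....
180 ........o................##o@@@@@@@@@@@@@@@@@@ooo###################.......
182 .........................##o@@@@@@@@@@@@@@@@@@@@oo###############o.........
184 ooo....@@................##o@@@@@@@@@@@@@@@@@@@ooo.############o...........
186 ooo......................##o@@@@@@@@@@@@@@@@@@@oo...o######o...............
188 .........................##o@@@@@@@@@@@@@@@@@@@o.oo.o######o...............
190 ...........................o@@@@@@@@@@@@@@@@@@..oo..o######o...............
192 ...........................
[... 1199 characters left out ...]
.................................................
224 ...........................................................................
226 ...........................................................................
228 ...........................................................................
230 ...........................................................................
232 ...........................................................................
50 collar [45, 195] foot [52, 204] pend [35, 184]
70 collar [43, 199] foot [47, 214] pend [38, 179]
80 collar [42, 200] foot [44, 218] pend [40, 178]
90 collar [41, 202] foot [40, 221] pend [41, 176]
100 collar [40, 202] foot [37, 224] pend [43, 175]
```

Emit:
servo_tool(
  steps=[-8,-1,0,0,0.3,-18,-1,0,0,0.3,-28,-1,0,0,0.3,-36,-1,0,0,0.3,-44,-1,0,0,0.3,-52,-1,0,0,0.3,-58,-1,0,0,0.3,-60,-1,0,0,0.3,-60,-1,0,0,0.3],
)

```text
clock: 42.3
position: [0.4942, -0.3941, 0.091]
eef_rot: [-0.0, -0.091, 0.996, 0.0]
wrist_force: [0.2, 0.4, -1.2]
opening: 0.499
```

Emit:
servo_tool(
  steps=[0,0,3,0,0.3,0,0,6,0,0.3,0,0,9,0,0.3,0,0,12,0,0.3,0,0,15,0,0.3,0,0,15,0,0.3],
)

```text
clock: 42.9
position: [0.4936, -0.3939, 0.0753]
eef_rot: [-0.0, -0.091, 0.996, 0.0]
wrist_force: [0.2, 0.7, -1.5]
opening: 0.498
```

No lateral contact. Continue lowering gently until the collar rests.

Emit:
servo_tool(
  steps=[0,0,2,0,0.3,0,0,4,0,0.3,0,0,5,0,0.3,0,0,5,0,0.3],
)

```text
clock: 43.3
position: [0.4939, -0.3941, 0.0709]
eef_rot: [-0.0, -0.091, 0.996, 0.0]
wrist_force: [-0.4, 0.2, -1.6]
opening: 0.496
```

Emit:
servo_tool(
  steps=[0,0,1,0,0.3,0,0,2,0,0.3,0,0,3,0,0.3,0,0,3,0,0.3],
)

```text
clock: 43.7
position: [0.4939, -0.3941, 0.0679]
eef_rot: [-0.0, -0.091, 0.996, 0.0]
wrist_force: [-0.3, -0.4, -2.5]
opening: 0.499
```

Emit:
servo_tool(
  steps=[0,0,1,0,0.3,0,0,2,0,0.3,0,0,3,0,0.3,0,0,4,0,0.3,0,0,4,0,0.3],
)

```text
clock: 44.2
position: [0.4942, -0.3944, 0.0652]
eef_rot: [0.0, -0.091, 0.996, -0.0]
wrist_force: [-0.9, 1.5, 5.2]
opening: 0.498
```

```bash
python3 v.py s17.png
```

```text
clock 44.25 yaw_y 100.46 shift [  0.6  -0.3 -72.8] turn -0.04 pos [ 0.4943 -0.3944  0.0652] tilt [-0.    -0.001 -1.   ] F [-1.4  1.7  5.2] open 0.497 q [-0.86  0.44  1.55  0.    1.15 -2.61]
168 .................###################o........##############...o#########...
170 ..................o################o..........#############..o#########o...
172 .......................o##########o............############oo#########.....
174 .........................o####oooo##............######################.....
176 .....................oooo.o#@@@@@@@@oooooo...oo.o####################......
178 ...................ooo....o#o@@@@@@@@@@@@@@ooooo.###################.......
180 ..................o......oo#o@@@@@@@@@@@@@@@@@@@oo###############o.........
182 .......................o.oo#o@@@@@@@@@@@@@@@@@@@oo#############o...........
184 .........................o##o@@@@@@@@....@@@.@@@ooooo######................
186 ..........................##o@@@@@@..............o..o######................
188 ...................oo.....#.o@@@@...............ooooo#####o................
190 ...................oo.....
[... 1200 characters left out ...]
.................................................
222 ...........................................................................
224 ...........................................................................
226 ...........................................................................
228 ...........................................................................
230 ...........................................................................
50 collar [44, 193] foot [50, 201] pend [36, 183]
70 collar [42, 197] foot [45, 211] pend [39, 178]
80 collar [41, 198] foot [43, 215] pend [40, 176]
90 collar [40, 199] foot [40, 218] pend [41, 175]
100 collar [39, 200] foot [37, 220] pend [43, 174]
```

Collar rests on the prongs (+5 N at the expected height). Release and withdraw upwards.

Emit:
servo_tool(
  steps=[0,0,-1,0,0.52,0,0,-1,0,0.58,0,0,-1,0,0.7,0,0,-1,0,0.8,0,0,-1,0,0.8,0,0,-15,0,0.8,0,0,-40,0,0.8,0,0,-80,0,0.8,0,0,-120,0,0.8,30,0,-140,0,0.8,30,0,-140,0,0.8],
)

```text
clock: 45.35
position: [0.4642, -0.4023, 0.2099]
eef_rot: [0.002, -0.09, 0.996, -0.004]
wrist_force: [-0.3, -0.2, 0.3]
opening: 0.797
```

Run:
```python
from h import *
im,m=snap('wrist','w18.png'); a,s=snap('scene','s18.png'); t,tm=snap('top','t18.png'); b=cv2.imread('pics/s1.png')[:,:,::-1]
go([.4937,-.3948,.2])
S=np.array([.4943,-.3944,0]); 
h=cv2.cvtColor(a,cv2.COLOR_RGB2HSV); d=np.abs(a.astype(int)-b).max(2); u,v=map(int,proj(s,S+[0,0,.113])); u0,v0=u-40,v-22
for y in range(v0,v0+60,2): print('%3d '%y+''.join('@' if h[y,x,1]<45 and h[y,x,2]>175 and d[y,x]>20 else ('o' if d[y,x]>25 and h[y,x,2]>110 else ('#' if d[y,x]>25 else '.')) for x in range(u0,u0+75)))
for n,z in (('foot',.042),('collar',.09),('coltop',.098),('pend',.148)): print(n,(np.array(proj(s,S+[0,0,z]))-[u0,0]).round(1))
# paddle top in wrist image (level bright quad) 
hw=cv2.cvtColor(im,cv2.COLOR_RGB2HSV); k=((hw[...,1]<45)&(hw[...,2]>190)).astype(np.uint8)
u,v=map(int,proj(m,S+[0,0,.148])); print('wrist pend pred',u,v)
for y in range(v-36,v+40,3): print('%3d '%y+''.join('@' if k[y,x] else '.' for x in range(max(0,u-50),u+50,1)))
# bystanders: file handle / glue / spanner change, top view
t1=cv2.imread('pics/t1.png')[:,:,::-1]; dt=(np.abs(t.astype(int)-t1).max(2)>40)
for n,(x0,x1,y0,y1) in dict(handle=(205,230,105,160),spanner=(245,322,245,262),glue=(228,246,245,262)).items(): print(n,dt[y0:y1,x0:x1].mean().round(3))
for n,(x0,x1,y0,y1) in dict(glueS=(168,190,200,250),spannerS=(190,260,248,294),handleS=(238,272,160,192),blockS=(160,222,178,216)).items(): print(n,(d[y0:y1,x0:x1]>40).mean().round(3))
```

```text
clock 45.5 yaw_y 100.42 shift [-29.6  -0.7   4.1] turn 0 pos [ 0.4644 -0.3995  0.2041] tilt [-0.  0. -1.] F [-0.2 -0.  -0. ] open 0.8 q [-0.9   0.26  1.5   0.    1.39 -2.66]
167 .................................o.........................................
169 ...............................o...........................................
171 ............................ooo............................................
173 ..........................oo....o@@oo......................................
175 .......................ooo....o@@@@@@@@@@@ooooo............................
177 ....................oooo.......@@@@@@@@@@@@@@@@@ooo........................
179 ..................oo..........o@@@@@@@@@@@@@@@@@@@@o.......................
181 ...................oooo.......o@@@@@@@@@@@@@@@@@@@o........................
183 ..............................o@@@@@@@@...@@@@@@@@o........................
185 .............................oo@@@@@............@@o........................
187 ..............................o@@@...............o.........................
189 .....................#ooo....oo@..........
[... 3696 characters left out ...]
..............@@@@@......................................@@@@.........................
250 ....................................................................................................
253 ....................................................................................................
256 ....................................................................................................
259 ....................................................................................................
262 ....................................................................................................
handle 0.129
spanner 0.698
glue 0.0
glueS 0.011
spannerS 0.256
handleS 0.219
blockS 0.07
```

Run:
```python
from h import *
s=camera_model('scene')
for f in ('s1','s7','s18'):
    h=cv2.cvtColor(cv2.imread('pics/%s.png'%f),cv2.COLOR_BGR2HSV)
    for n,(x0,x1,y0,y1),lo,hi in (('spanner',(185,265,245,298),(0,0,150),(179,50,255)),('handle',(235,275,150,192),(8,70,150),(28,150,255))):
        k=cv2.inRange(h[y0:y1,x0:x1],lo,hi); c,l,st,ce=cv2.connectedComponentsWithStats(k); i=1+np.argmax(st[1:,4]); print(f,n,st[i].tolist(),ce[i].round(1))
o,d=ray(s,248,180); print('mm per px ~', np.round((.95/s['fx'])*1000,2))
```

```text
s1 spanner [9, 6, 64, 43, 399] [41.9 27.8]
s1 handle [0, 11, 40, 30, 688] [17.8 25.1]
s7 spanner [44, 31, 29, 18, 182] [59.1 39.2]
s7 handle [0, 11, 40, 31, 619] [16.2 23.3]
s18 spanner [9, 6, 45, 30, 269] [31.4 20.9]
s18 handle [0, 11, 40, 31, 660] [16.  23.8]
mm per px ~ 2.15
```

Run:
```python
from h import *
print(order.sign_off()); print(monitor.sense()['clock'])
```

```text
the job is handed in; nothing more can be done
None
the job is handed in; nothing more can be done
```

The pin is hanging in the fork rack by its collar, upright and released, and I handed the job in at about 45.5 s of the 67 s allowed. The extraction did not go cleanly, and I got no verdict.

**What I did**
- I twisted the pin to and fro, drawing it up about 4 mm per cycle, and the block stayed seated.
- The fingertips turned out to sit about 35 mm above the reported TCP. My first grip therefore held only the top edge of the paddle. It slipped at about 30 mm of rise, and the pin tipped out of the bore onto the bench.
- I measured the offset by touching the bench, but a later pinch on the paddle's corner slipped and dropped the pin again. I then gripped it across the paddle, turned it upright against a prong, entered the fork from the front, lowered it onto the prongs and let go.

**Last checks**
- **Pin:** it came to rest at the expected collar height with about 5 N of contact. After release, its outline in the scene view matched an upright pin to within a few pixels. The wrist view showed the paddle top level, about 5 mm towards the fork's open end from my seat estimate (limit 20 mm).
- **Robot:** it was clear of everything, with forces near zero.
- **Block:** the last picture I viewed (about 33 s) showed it seated. After that I only compared pixels, and those showed little change.
- **Bystanders:** glue bottle unchanged. The file handle's outline was within about 2 px of the start. Part of the spanner was in shadow, so I matched only its visible end, which was unchanged.

**Uncertain**
- **Extraction step:** the pin's foot left the bore when the pin tipped out, not by a clean draw. I later carried the foot well above the block's top for over a second with the block down, which should satisfy that condition.
- **Rack seat:** two estimates along the fork disagreed by about 15 mm. I used the one fixed by the slot's back edge and the prong tips.

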